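# Wedge the keeper clip off the reel rod

### The job

The empty twine reel needs changing, so take its spring keeper clip off the steel rod: hold the wooden wedge by its block, slide it along the top of the rod under the back of the clip from the rod's free end until the clip spreads and rides up off the rod (never pull or push the snapped-on clip with the fingers). Work gently, pressing only lightly on the rod and the clip, then lay the wedge back on the table, and put the freed clip in the shallow stoneware dish, leaving the candle, mill and mug alone.

Things in the scene. Friction and masses are not known exactly. Their poses are not given: they have to be found in the camera images.
- stand: fixed wooden stand: base board 230 x 100 x 15 mm; an upright post near one end carries a polished steel rod 20 mm thick. Origin on the table under the rod, x along the rod to its free rounded end (x = 105 mm), z up. The rod droops towards its free end by 3 to 6 degrees, differing each time and not measured. Post (115 mm high) x = -137 to -112 mm; reel with 64 mm flanges x = -100 to -55 mm
- rod_mid (a point): point on the rod's centre line at x = 20 mm of the stand, about below the clip, 85 mm above the table whatever the droop (rod top here 95 mm; it rises towards the reel). Axes as the stand. Two brass spacer bars beside the rod (6 mm wide, 24 mm apart, top 5 mm over the rod's) run from the reel to x = 4 mm; the 59 mm of rod between them is open above, so the wedge's tip can pass
- clip_center (a point): centre of the clip's back, a grey block 14 mm along the rod (x), 30 mm across (y), 16 mm tall. Sprung steel legs 23 mm long hook round the rod; two feet under the block rest on it. Snapped on: centre about 107 mm above the table, leaving between the feet a gap 4 mm high and 15 mm wide over the rod's top. It slides up to 15 mm towards the reel (about 1 N) till it meets the bars
- clip: same clip, origin mid underside of the block (8 mm below clip_center). Lifting it takes about 3 to 7 N; lifted about 8 mm along its whole length it springs up by itself and sits loosely across the rod's top, block centre about 121 mm up, 18 mm clear of the rod top. Pick it by the block's 30 mm sides from above; pressing down snaps it on again. About 37 g
- wedge_grip (a point): centre of the grip block of the loose wooden wedge: 45 mm long (x), 20 mm wide (y), 40 mm tall, point half-way up. Blade from its front face (22.5 mm ahead in +x): 10 mm wide, underside flush with the block's, 14.5 mm thick for 8 mm, then tapering to 2.5 mm at the tip, 66 mm from the block. Lies flat on the table at the start; about 60 g
- wedge_tip (a point): middle of the lower edge of the wedge's thin tip; axes as wedge_grip, 88.5 mm ahead of it in x and 20 mm lower. The clip springs off when its back is over the thick end of the blade, within about 30 mm of the grip block
- wedge: the wedge again, origin on its underside below the block's front face, where the blade begins; x towards the tip, z up
- dish: loose shallow round tan stoneware dish, 124 mm across the rim, 28 mm high; origin at the centre of its underside, floor about 5 mm above the table
- candle: bystander: candle in a glass, 84 mm across, 85 mm high, origin at the centre of its underside
- mill: bystander: dark wooden pepper mill, 52 mm across, 118 mm high, origin at the centre of its underside
- mug: bystander: blue mug, 76 mm across, 85 mm high, origin at the centre of its underside
Not all that is in view belongs to the job. What is shaped like the wedge but black or green is not meant.

How it is judged:
On the way:
1. the held wedge lies under the clip's back and the clip has sprung up off the rod (z of clip_center in the frame of stand between 0.117 and 0.135 m and horizontal distance between clip_center and rod_mid below 0.04 m and distance between wedge_tip and clip_center below 0.075 m and contact force between the fingers and wedge above 1 N), for 0.2 s.
At the end, for the whole second after the job is handed in: the clip lies at rest in the upright dish (block centre within 50 mm of the dish's centre and below 60 mm), and the wedge lies at rest on the table outside the dish (grip centre below 30 mm), nothing held (horizontal distance between clip_center and dish below 0.05 m and height (world z) of clip_center below 0.06 m and angle between dish's own z axis and vertical below 0.15 rad and height (world z) of wedge_grip below 0.03 m and horizontal distance between wedge_grip and dish above 0.06 m and linear speed of each of clip, wedge below 0.02 m/s); the robot touches nothing.
It fails at once if the wedge pressed on the rod or stand with more than 15 N (contact force between wedge and stand above 15 N).
It fails at once if the wedge pressed on the clip with more than 20 N (contact force between wedge and clip above 20 N).
It fails at once if the gripper touched the clip while it was still snapped on the rod (contact force between any of the arm, the fingers and clip above 0.5 N and distance between clip_center and rod_mid below 0.03 m).
It fails at once if the gripper pushed hard on the stand (over 20 N) (contact force between any of the arm, the fingers and stand above 20 N).
It fails at once if the candle, mill or mug was moved by more than 30 mm (distance of any of candle, mill, mug from where it was at the start of the episode above 0.03 m).
It also fails if it takes over 72 s, if anything falls off the work surface, if the arm or the gripper's body presses on something with over 40 N, if the wrist force passes 120 N, or if a joint passes its speed limit or range.

### The arm

A 6-joint arm with a two-finger parallel gripper is mounted at the origin on the work surface. World frame = base frame: x ahead of the robot, y to its left, z up, the work surface at z = 0. Lengths are in m, angles in rad, forces in N, time in s.
With the tool pointing down it reaches from about 0.35 to 0.775 m from the base axis. Payload 5.5 kg.
Tool frame: the origin (TCP) lies between the finger pads; the fingertips stand 11 mm ahead of it and the grasp point (between the pads) lies 8 mm behind it (tips_ahead is the distance from the TCP to the fingertips, in m); z points along the fingers, y is the line along which they close (so a half turn about z gives the same grasp; the last joint's range is limited). The gripper opens to 85 mm and grips with 20 to 120 N. Pads are 22 mm wide; open, the fingers measure 114 mm over their backs; the gripper's body (76 mm by 85 mm) begins 54 mm behind the grasp point. The pads swing forward as they close: fully open they stand 13 mm farther back than shut.
Start: joints at [0.977, 0.313, 0.046, 1.304, 0, 1.431], TCP at [0.252, 0.517, 0.242] pointing down, gripper open.
Joint ranges: [-2.76, 2.76], [-0.86, 1.69], [-1.03, 1.26], [-2.2, 2.34], [-1.47, 1.5], [-3.14, 3.14]. Speed limits (rad/s): [2.57, 2.57, 3.14, 3.14, 3.14, 3.14].

### API

Orientations are given as a unit quaternion [w, x, y, z].
In Python, from workcell import * gives the robot as it stands. The module is installed in compiled form; this text tells all that it offers.
- The arm moves only by the tool jog_arm, never from a script. Its argument "moves" is a list of rows, each an object with "fingers": the closure, from 0 (fully open) to 1 (shut); "slide": the shift along the tool's x, y, z in mm, a list of three; "angular": the turn, a rotation vector about the tool's x, y, z in degrees, a list of three. A call has 1 to 10 rows; each row is the pose to reach, as a shift and turn from the pose commanded when the call began, along the tool's axes at that moment; what a row does not reach only later rows make up. A row lasts 1/12 s, in which the tool goes at most 41.7 mm and 7.16 degrees, less where a joint would pass 70% of its speed; a pose out of reach is approached as far as the arm can. A call with a gripper value outside its range is refused whole. The fingers move at their own pace and stop on an object; "squeeze" is the grip in N (left out, the last holds). Time passes only in rows, so rows that repeat a pose let the fingers close. It gives the time, the measured TCP pose, the force, the opening and the grip force at its end, in the units of the state.
- get_state(): the state, without advancing time (a new reading comes with each control period).
- read_camera(name): name is "scene" or "top" or "wrist"; returns a dict with "color" (400x640x3 uint8, red, green, blue), "fovy" (degrees; the focal length in pixels is half the picture's height over the tangent of half this angle, whatever the lens; pixels are square), "cx", "cy" (the principal point, pixels), "world_from_camera" (4x4, takes a point from camera to world coordinates); the wrist camera has in their place "tool_from_camera" (4x4, takes a point from camera to tool coordinates, whose origin is the TCP and whose axes are the flange's). Camera axes: x right, y down, z forward; pixel columns grow to the right and rows downward; lengths in m; the calibration is good to about 2 mm. A picture is of the moment at which its call begins: read the wrist's pose just before it. There is no depth.
- hand_in(): hands the job in; it is judged then, once.
Trained networks look in a picture, given as the dict that the camera call returned (one of the last four; its "shot" number tells which), for a name from the list of things; names that differ only in an ending like _2 or _b are one class to them, and where a whole thing is asked for, a point or a joint stands for the part that bears it (a point fixed in the world has none). Each returns a list of dicts, best first, with "p" (0 to 1); they miss things now and then, are a little off and sometimes report something else, mostly with a low value. They report only what shows in the picture. A call takes as long as a camera call. They do not tell look-alikes from the thing itself.
- look_for(target, picture): "point" ([column, row] in pixels, amid what is visible of it).
- tip_of(target, picture): "point" ([column, row] in pixels: a listed point, or the origin of a listed thing).
The state is a dict: "clock": time; "joint_pos": joint angles; "qvel": joint speeds; "tau": joint torques, N m; "tcp_pos": TCP position; "orientation": TCP orientation; "wrist_force": force on the tool from outside, world axes, zero at the start; "ft_torque": the same for the moment, N m; "finger_gap": finger opening in m; "grip_force": force on a finger pad.
Only numpy, scipy, OpenCV 4.12 (cv2) and the standard library are available. Lean on these libraries where they do the work, as an engineer would, in place of code of your own. Each camera call takes 0.05 s, during which the arm holds its last target. There are 200 camera calls.

## Working session

There is one attempt and no reset: what is moved stays moved. The work goes in short steps, Python scripts to look and compute and a tool call to move; the robot and the scene stay as the last step left them, time stands still between calls to the robot, and variables do not carry over. Pictures are saved under pics/ and viewed, at most 10 in all, crops included, and the job is handed in when it is done.

Besides the shell and the picture viewer there is one more tool, called after "Request:" by a JSON object that holds its "op" and its "data". jog_arm: Moves the arm, as the interface text tells. Its arguments: {"type":"object","properties":{"moves":{"type":"array","items":{"type":"object","properties":{"fingers":{"type":"number"},"slide":{"type":"array","items":{"type":"number"}},"angular":{"type":"array","items":{"type":"number"}}}}},"squeeze":{"type":"number"}},"required":["moves"]}

```bash
mkdir -p pics; cat > h.py <<'E'
from workcell import *
import numpy as np, cv2
from scipy.spatial.transform import Rotation as R
def rot(q): return R.from_quat([q[1],q[2],q[3],q[0]])
def cam(name):
    s=get_state(); d=read_camera(name)
    if name=="wrist":
        T=np.eye(4);T[:3,:3]=rot(s["orientation"]).as_matrix();T[:3,3]=s["tcp_pos"]
        d["W"]=T@np.array(d["tool_from_camera"])
    else: d["W"]=np.array(d["world_from_camera"])
    d["f"]=200/np.tan(np.radians(d["fovy"])/2)
    return d
def ray(d,p):
    v=np.array([(p[0]-d["cx"])/d["f"],(p[1]-d["cy"])/d["f"],1]);v=d["W"][:3,:3]@v
    return d["W"][:3,3],v/np.linalg.norm(v)
def atz(d,p,z):
    o,v=ray(d,p);return o+v*(z-o[2])/v[2]
def tri(rs):
    A=sum(np.eye(3)-np.outer(v,v) for o,v in rs);b=sum((np.eye(3)-np.outer(v,v))@o for o,v in rs)
    x=np.linalg.solve(A,b);return x,max(np.linalg.norm((np.eye(3)-np.outer(v,v))@(x-o)) for o,v in rs)
def proj(d,X):
    c=np.linalg.inv(d["W"])@np.append(X,1);return c[:2]/c[2]*d["f"]+[d["cx"],d["cy"]]
def save(d,n,crop=None,k=1):
    im=cv2.cvtColor(d["color"],cv2.COLOR_RGB2BGR)
    if crop: im=im[crop[1]:crop[3],crop[0]:crop[2]]
    cv2.imwrite("pics/"+n,cv2.resize(im,None,fx=k,fy=k,interpolation=cv2.INTER_CUBIC))
E
python3 - <<'E'
from h import *
np.set_printoptions(precision=4,suppress=True)
a=cam("scene");b=cam("top")
ims=[cv2.cvtColor(x["color"],cv2.COLOR_RGB2BGR) for x in(a,b)]
cv2.imwrite("pics/a.png",cv2.resize(np.vstack(ims),None,fx=.75,fy=.75));cv2.imwrite("pics/top.png",ims[1]);cv2.imwrite("pics/scene.png",ims[0])
for n in ["stand","rod_mid","clip_center","wedge_grip","wedge_tip","wedge","dish","candle","mill","mug"]:
    for nm,d in(("s",a),("t",b)):
        r=tip_of(n,d);print(n,nm,[(np.round(x["point"]).tolist(),round(x["p"],2)) for x in r[:4]])
print(a["W"],b["W"],get_state())
E
```

```text
stand s [([300.0, 233.0], 0.87), ([304.0, 202.0], 0.34)]
stand t [([316.0, 180.0], 0.73), ([222.0, 146.0], 0.31), ([240.0, 204.0], 0.25)]
rod_mid s [([303.0, 212.0], 0.79), ([322.0, 346.0], 0.69)]
rod_mid t [([316.0, 176.0], 0.67)]
clip_center s [([305.0, 201.0], 0.74)]
clip_center t [([316.0, 175.0], 0.45), ([225.0, 143.0], 0.25)]
wedge_grip s [([403.0, 286.0], 0.96), ([419.0, 249.0], 0.94), ([471.0, 301.0], 0.57)]
wedge_grip t [([258.0, 247.0], 0.71), ([230.0, 209.0], 0.59), ([204.0, 236.0], 0.57)]
wedge_tip s [([356.0, 295.0], 0.96), ([462.0, 264.0], 0.93), ([474.0, 348.0], 0.75)]
wedge_tip t [([246.0, 182.0], 0.72), ([237.0, 260.0], 0.69), ([183.0, 218.0], 0.61)]
wedge s [([393.0, 299.0], 0.95), ([430.0, 256.0], 0.73), ([468.0, 318.0], 0.72)]
wedge t [([196.0, 230.0], 0.76), ([255.0, 251.0], 0.67), ([238.0, 207.0], 0.63), ([316.0, 178.0], 0.59)]
dish s [([290.0, 172.0], 0.89)]
dish t [([411.0, 218.0], 0.96)]
candle s [([324.0, 346.0], 0.64), ([304.0, 204.0], 0.48)]
candle t [([223.0, 145.0], 0.66), ([229.0, 210.0], 0.33)]
mill s [([364.0, 223.0], 0.95), ([392.0, 297.0], 0.65)]
mi
[... 162 characters left out ...]
 [-0.0012 -0.8552 -0.5183  0.5683]
 [ 0.      0.      0.      1.    ]] [[ 0.0073 -0.9979  0.065   0.4275]
 [-0.9994 -0.0094 -0.0319  0.0566]
 [ 0.0324 -0.0647 -0.9974  1.2161]
 [ 0.      0.      0.      1.    ]] {'clock': 1.1, 'joint_pos': array([ 0.9774,  0.3132,  0.0461,  1.3036, -0.    ,  1.4312]), 'qvel': array([ 0.0019, -0.0013, -0.0011,  0.0004,  0.0006,  0.0009]), 'tau': array([ -0.0011, -48.0483,  29.8815,   0.0005,  -0.0004,   0.    ]), 'tcp_pos': array([0.2521, 0.5168, 0.2423]), 'orientation': array([0.    , 0.225 , 0.9744, 0.    ]), 'wrist_force': array([0.716 , 0.7859, 0.0515]), 'ft_torque': array([-0.0418,  0.0086, -0.0007]), 'grip_force': 0.0, 'finger_gap': 0.08516817289267957}
```

View pics/a.png

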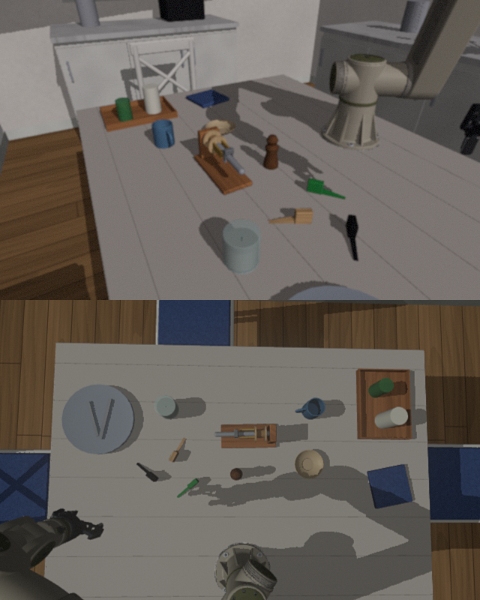

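The pictures show three wedge-shaped things: a wooden one at scene (403,287) / top (237,199), a green one at scene (420,249) / top (250,250), and a black one at scene (470,305) / top (195,228). The wooden one fits the description. The stand is at scene (300,215), with its free rod end on the +y side. The dish is tan and stands behind the reel. An enlarged crop should confirm this.

```bash
python3 - <<'E'
from h import *
np.set_printoptions(precision=4,suppress=True)
a=cam("scene");b=cam("top")
A=cv2.cvtColor(a["color"],6-2)if 0 else a["color"][:,:,::-1];B=b["color"][:,:,::-1]
c1=cv2.resize(A[150:320,240:440],(800,680)[:2] if 0 else (600,510),interpolation=2)[:300]
x=cv2.resize(A[160:310,250:430],(360*2,600),interpolation=2)
y=cv2.resize(B[150:250,180:440],(780,300),interpolation=2)
x=cv2.resize(A[160:310,250:450],(400,300),interpolation=2)
z=cv2.resize(A[165:255,255:345],(380,300),interpolation=2)
cv2.imwrite("pics/crop1.png",np.vstack([np.hstack([x,z]),y]))
def t(p,q): print(*tri([ray(a,p),ray(b,q)]))
t((305,201),(316,175));t((303,212),(316,176))
t((403,286),(237,195))
for p,z in (((411,218),0),((316,180),0),((316,231),0),((415,145),0),((223,145),0)): print(p,atz(b,p,z))
for p in ((403,286),(356,295),(393,299),(364,223),(222,191),(324,346)): print(p,atz(a,p,0.02),atz(a,p,0))
E
```

```text
[0.5594 0.0311 0.1077] 0.00536981173518273
[0.5619 0.0292 0.0778] 0.0033313724367327493
[0.4938 0.2814 0.0342] 0.020129305123547287
(411, 218) [ 0.443  -0.2782  0.    ]
(316, 180) [0.5614 0.0255 0.    ]
(316, 231) [0.3998 0.0242 0.    ]
(415, 145) [ 0.6784 -0.2932 -0.    ]
(223, 145) [0.6698 0.3216 0.    ]
(403, 286) [0.4667 0.2825 0.02  ] [0.4514 0.2669 0.    ]
(356, 295) [0.5612 0.2593 0.02  ] [0.5493 0.2429 0.    ]
(393, 299) [0.5054 0.3012 0.02  ] [0.4915 0.2862 0.    ]
(364, 223) [0.4119 0.0656 0.02  ] [0.3946 0.0421 0.    ]
(222, 191) [ 0.6704 -0.2504  0.02  ] [ 0.6624 -0.2854  0.    ]
(324, 346) [0.6718 0.3323 0.02  ] [0.6639 0.3185 0.    ]
```

View pics/crop1.png

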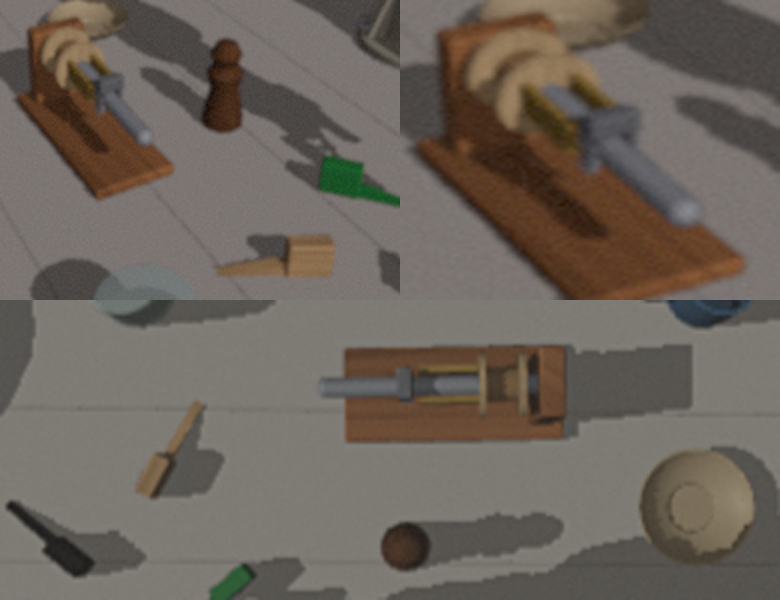

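Confirmed: the light-wood wedge has its tip at scene (356,295) / top (246,184) and its grip at scene (403,286). It points along about -26°, which matches the tool's present yaw. The rod runs along +y, with the clip near (0.56, 0.03). I'm moving above the wedge.

Request:
{"op": "jog_arm", "data": {"moves": [{"slide": [-40,-16,5]},{"slide": [-80,-32,10]},{"slide": [-120,-48,15]},{"slide": [-160,-64,22]},{"slide": [-200,-80,30]},{"slide": [-240,-96,40]},{"slide": [-275,-108,50]},{"slide": [-296,-117,60]},{"slide": [-296,-117,60]},{"slide": [-296,-117,60]}], "squeeze": 40}}

```text
schema error: expected keys fingers, slide, angular
```

```bash
python3 - <<'E'
from h import *
np.set_printoptions(precision=4,suppress=True)
d=cam("wrist");s=get_state();print(s["tcp_pos"],s["orientation"],s["wrist_force"],np.array(d["tool_from_camera"]))
save(d,"w1.png")
for n,z in [("wedge_grip",.02),("wedge_tip",0),("wedge",0),("rod_mid",.085),("clip_center",.107)]:
    for x in tip_of(n,d)[:3]: print(n,np.round(x["point"]),round(x["p"],2),atz(d,x["point"],z))
E
```

```text
[0.2521 0.5169 0.2423] [0.     0.2249 0.9744 0.0001] [-0.5704 -1.8108  0.7226] [[ 0.0011 -0.9477 -0.3192  0.0818]
 [ 1.      0.0009  0.0006  0.0006]
 [-0.0003 -0.3192  0.9477 -0.1317]
 [ 0.      0.      0.      1.    ]]
wedge_grip [237. 375.] 0.87 [0.4668 0.2853 0.02  ]
wedge_grip [266. 306.] 0.71 [0.3863 0.3746 0.02  ]
wedge_tip [170. 277.] 0.71 [0.3043 0.2751 0.    ]
wedge_tip [334. 310.] 0.62 [0.4432 0.4435 0.    ]
wedge [245. 378.] 0.97 [0.492  0.2776 0.    ]
wedge [154. 314.] 0.71 [0.3434 0.2238 0.    ]
wedge [286. 301.] 0.64 [0.4025 0.3919 0.    ]
rod_mid [245. 376.] 0.55 [0.4183 0.3417 0.085 ]
```

View pics/w1.png

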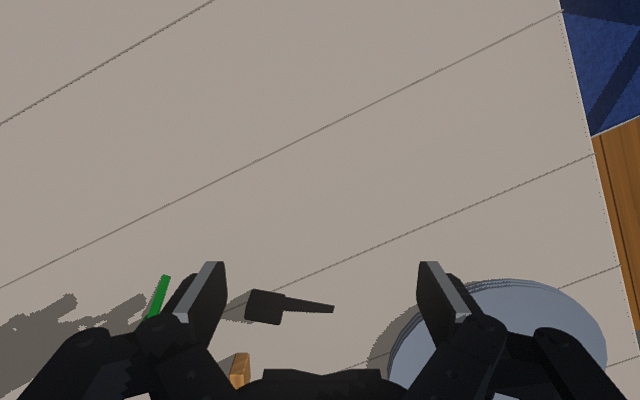

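The arm did not move, because every row needs all three keys. The wrist view shows the black wedge at (265,306) and the edge of the wooden block at (240,372).

Request:
{"op": "jog_arm", "data": {"moves": [{"fingers": 0,"angular": [0,0,0],"slide": [-40,-16,5]},{"fingers": 0,"angular": [0,0,0],"slide": [-78,-31,10]},{"fingers": 0,"angular": [0,0,0],"slide": [-116,-46,15]},{"fingers": 0,"angular": [0,0,0],"slide": [-154,-61,20]},{"fingers": 0,"angular": [0,0,0],"slide": [-190,-75,25]},{"fingers": 0,"angular": [0,0,0],"slide": [-226,-89,30]},{"fingers": 0,"angular": [0,0,0],"slide": [-262,-103,40]},{"fingers": 0,"angular": [0,0,0],"slide": [-280,-117,50]},{"fingers": 0,"angular": [0,0,0],"slide": [-280,-117,50]},{"fingers": 0,"angular": [0,0,0],"slide": [-280,-117,50]}], "squeeze": 40}}

```text
clock: 2.33
tcp_pos: [0.4527, 0.2876, 0.1917]
orientation: [-0.001, 0.226, 0.974, -0.0]
wrist_force: [-0.2, -0.3, -0.0]
finger_gap: 0.0854
grip_force: 0.0
```

```bash
python3 - <<'E'
from h import *
np.set_printoptions(precision=4,suppress=True)
d=cam("wrist");s=get_state();print(s["tcp_pos"],s["orientation"],s["wrist_force"])
save(d,"w2.png")
for n,z in [("wedge_grip",.02),("wedge_tip",0),("wedge",0),("rod_mid",.085),("clip_center",.107)]:
    for x in tip_of(n,d)[:3]: print(n,np.round(x["point"]),round(x["p"],2),atz(d,x["point"],z))
E
```

```text
[0.4524 0.2887 0.1923] [-0.0003  0.2256  0.9742  0.0001] [-0.5764  0.327  -0.4451]
wedge_grip [376.  65.] 0.93 [0.3858 0.3724 0.02  ]
wedge_grip [326. 190.] 0.8 [0.4675 0.2866 0.02  ]
wedge_grip [193. 124.] 0.72 [0.359  0.2067 0.02  ]
wedge_tip [325. 264.] 0.96 [0.549  0.2456 0.    ]
wedge_tip [229.  26.] 0.86 [0.3005 0.2734 0.    ]
wedge_tip [467.  88.] 0.68 [0.4414 0.4431 0.    ]
wedge [329. 208.] 0.85 [0.4917 0.2785 0.    ]
wedge [207.  98.] 0.81 [0.3431 0.2239 0.    ]
```

View pics/w2.png

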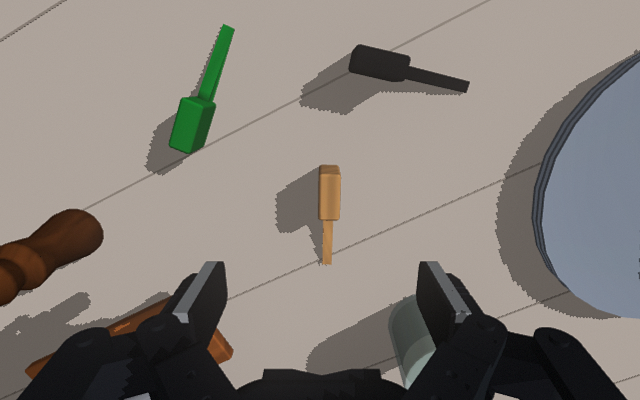

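The wooden wedge stands at (329,190) with its tip at (326,264), aligned with the tool. Its measured position is (0.467, 0.286), which agrees with the scene view. I'm descending to grasp it.

Request:
{"op": "jog_arm", "data": {"moves": [{"fingers": 0,"angular": [0,0,0],"slide": [-8,1,35]},{"fingers": 0,"angular": [0,0,0],"slide": [-15,3,70]},{"fingers": 0,"angular": [0,0,0],"slide": [-15,3,105]},{"fingers": 0,"angular": [0,0,0],"slide": [-15,3,135]},{"fingers": 0,"angular": [0,0,0],"slide": [-15,3,158]},{"fingers": 0,"angular": [0,0,0],"slide": [-15,3,170]},{"fingers": 0,"angular": [0,0,0],"slide": [-15,3,170]},{"fingers": 0.5,"angular": [0,0,0],"slide": [-15,3,170]},{"fingers": 1,"angular": [0,0,0],"slide": [-15,3,170]},{"fingers": 1,"angular": [0,0,0],"slide": [-15,3,170]}], "squeeze": 40}}

```text
clock: 3.47
tcp_pos: [0.4684, 0.2859, 0.0239]
orientation: [0.001, 0.225, 0.974, 0.001]
wrist_force: [-0.4, -0.1, 1.4]
finger_gap: 0.0515
grip_force: 0.0
```

Request:
{"op": "jog_arm", "data": {"moves": [{"fingers": 1,"angular": [0,0,0],"slide": [0,0,0]},{"fingers": 1,"angular": [0,0,0],"slide": [0,0,0]},{"fingers": 1,"angular": [0,0,0],"slide": [0,0,0]},{"fingers": 1,"angular": [0,0,0],"slide": [0,0,0]}], "squeeze": 40}}

```text
clock: 3.8
tcp_pos: [0.4681, 0.2855, 0.0235]
orientation: [0.001, 0.225, 0.974, 0.001]
wrist_force: [-0.2, -0.1, 6.5]
finger_gap: 0.0194
grip_force: 40.2
```

Request:
{"op": "jog_arm", "data": {"moves": [{"fingers": 1,"angular": [0,0,0],"slide": [0,0,-30]},{"fingers": 1,"angular": [0,0,7],"slide": [0,0,-65]},{"fingers": 1,"angular": [0,0,14],"slide": [-10,-3,-100]},{"fingers": 1,"angular": [0,0,21],"slide": [-25,-8,-135]},{"fingers": 1,"angular": [0,0,28],"slide": [-40,-12,-160]},{"fingers": 1,"angular": [0,0,35],"slide": [-60,-18,-176]},{"fingers": 1,"angular": [0,0,42],"slide": [-80,-24,-176]},{"fingers": 1,"angular": [0,0,49],"slide": [-100,-30,-176]},{"fingers": 1,"angular": [0,0,56],"slide": [-115,-35,-176]},{"fingers": 1,"angular": [0,0,63],"slide": [-120,-37,-176]}], "squeeze": 40}}

```text
clock: 4.63
tcp_pos: [0.5605, 0.1974, 0.1981]
orientation: [0.0, 0.704, 0.71, 0.0]
wrist_force: [-0.0, 0.5, -1.0]
finger_gap: 0.0196
grip_force: 39.4
```

Request:
{"op": "jog_arm", "data": {"moves": [{"fingers": 1,"angular": [0,0,1],"slide": [0,0,0]},{"fingers": 1,"angular": [0,0,1],"slide": [0,0,0]}], "squeeze": 40}}

```text
clock: 4.8
tcp_pos: [0.5586, 0.1989, 0.1979]
orientation: [-0.0, 0.707, 0.708, -0.0]
wrist_force: [0.3, 0.6, -1.6]
finger_gap: 0.0194
grip_force: 39.4
```

```bash
python3 - <<'E'
from h import *
np.set_printoptions(precision=4,suppress=True)
d=cam("wrist");s=get_state();print(s["tcp_pos"],s["orientation"],s["wrist_force"],d["f"])
save(d,"w3.png")
a=cam("scene")
for n,z in [("wedge_grip",.2),("wedge_tip",.177),("rod_mid",.085),("clip_center",.107),("stand",0)]:
    q=[tip_of(n,x)[:2] for x in (d,a)]
    for k,x in zip("wwss",q[0]+q[1]): print(k,n,np.round(x["point"]),round(x["p"],2),atz(d,x["point"],z))
    if q[0] and q[1]: print(*tri([ray(d,q[0][0]["point"]),ray(a,q[1][0]["point"])]))
np.savez("w3.npz",W=d["W"])
E
```

```text
[0.5584 0.1992 0.198 ] [-0.0004  0.7061  0.7081 -0.0003] [ 0.0425  0.2264 -0.8034] 333.52904128809723
w wedge_grip [115. 165.] 0.8 [0.4773 0.2507 0.2   ]
w wedge_grip [323. 268.] 0.71 [0.56   0.2047 0.2   ]
s wedge_grip [418. 247.] 0.62 [0.6011 0.215  0.2   ]
s wedge_grip [471. 298.] 0.58 [0.6276 0.1891 0.2   ]
[0.3692 0.2107 0.0304] 0.0007209398496404336
w wedge_tip [323. 384.] 0.9 [0.5603 0.1124 0.177 ]
w wedge_tip [48. 93.] 0.89 [0.4395 0.2777 0.177 ]
s wedge_tip [462. 264.] 0.86 [0.6319 0.1938 0.177 ]
s wedge_tip [474. 345.] 0.71 [0.6461 0.1417 0.177 ]
[0.5773 0.4369 0.3531] 0.0886754137129469
w rod_mid [319. 364.] 0.56 [0.5575 0.0349 0.085 ]
w rod_mid [307. 210.] 0.93 [0.548  0.1876 0.085 ]
[0.5566 0.0431 0.09  ] 0.002446861897257823
w clip_center [303. 203.] 0.65 [0.546  0.2017 0.107 ]
w stand [300. 236.] 0.67 [0.5363 0.126  0.    ]
w stand [293. 175.] 0.32 [0.5303 0.1938 0.    ]
```

View pics/w3.png

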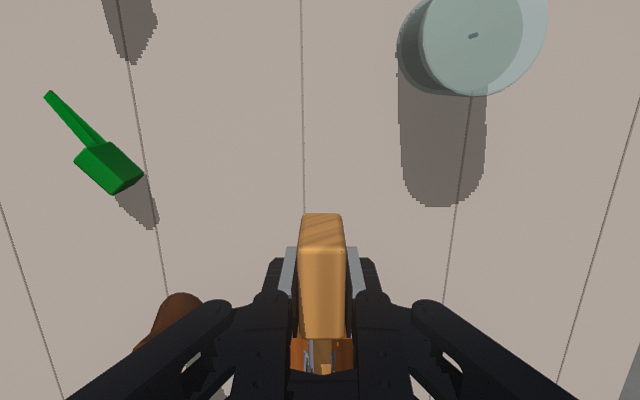

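The held wedge fills the middle of the wrist view: block top at (322,280), tip near (323,375). It hides the rod. I'll move past the clip and view the rod from two laterally shifted places, to get its height, droop and yaw.

Request:
{"op": "jog_arm", "data": {"moves": [{"fingers": 1,"angular": [0,0,0],"slide": [-10,10,-38]},{"fingers": 1,"angular": [0,0,0],"slide": [-45,22,-52]},{"fingers": 1,"angular": [0,0,0],"slide": [-80,32,-52]},{"fingers": 1,"angular": [0,0,0],"slide": [-118,42,-52]},{"fingers": 1,"angular": [0,0,0],"slide": [-155,50,-52]},{"fingers": 1,"angular": [0,0,0],"slide": [-190,56,-52]},{"fingers": 1,"angular": [0,0,0],"slide": [-210,60,-52]},{"fingers": 1,"angular": [0,0,0],"slide": [-210,60,-52]},{"fingers": 1,"angular": [0,0,0],"slide": [-210,60,-52]},{"fingers": 1,"angular": [0,0,0],"slide": [-210,60,-52]}], "squeeze": 40}}

```text
clock: 6.23
tcp_pos: [0.6187, -0.0105, 0.2502]
orientation: [-0.0, 0.707, 0.707, 0.0]
wrist_force: [-0.0, 0.1, -0.6]
finger_gap: 0.0193
grip_force: 39.4
```

```bash
python3 - <<'E'
from h import *
import pickle
d=cam("wrist");print(get_state()["tcp_pos"]);pickle.dump(d,open("A.pkl","wb"))
for n in ["rod_mid","clip_center","clip","stand"]: print(n,[(np.round(x["point"]),round(x["p"],2)) for x in tip_of(n,d)[:2]])
E
```

```text
[ 0.61865448 -0.00990339  0.25029971]
rod_mid [(array([249., 126.]), 0.55), (array([245., 132.]), 0.21)]
clip_center [(array([244., 131.]), 0.86), (array([124., 124.]), 0.36)]
clip [(array([247., 130.]), 0.86)]
stand [(array([266., 136.]), 0.58)]
```

Request:
{"op": "jog_arm", "data": {"moves": [{"fingers": 1,"angular": [0,0,0],"slide": [0,-30,0]},{"fingers": 1,"angular": [0,0,0],"slide": [0,-65,0]},{"fingers": 1,"angular": [0,0,0],"slide": [0,-100,0]},{"fingers": 1,"angular": [0,0,0],"slide": [0,-120,0]},{"fingers": 1,"angular": [0,0,0],"slide": [0,-120,0]},{"fingers": 1,"angular": [0,0,0],"slide": [0,-120,0]}], "squeeze": 40}}

```text
clock: 6.98
tcp_pos: [0.4983, -0.0102, 0.2511]
orientation: [0.001, 0.707, 0.707, 0.001]
wrist_force: [-0.2, -1.3, -1.0]
finger_gap: 0.0194
grip_force: 39.7
```

```bash
python3 - <<'E'
from h import *
import pickle
d=cam("wrist");print(get_state()["tcp_pos"]);pickle.dump(d,open("B.pkl","wb"));a=pickle.load(open("A.pkl","rb"))
for n in ["rod_mid","clip_center","clip","stand"]: print(n,[(np.round(x["point"]),round(x["p"],2)) for x in tip_of(n,d)[:2]])
f=lambda x,c:cv2.resize(x["color"][0:300,c:c+200,::-1],(400,600),interpolation=2)
cv2.imwrite("pics/ab.png",np.hstack([f(a,310),f(d,150)]))
E
```

```text
[ 0.49937183 -0.01040212  0.25096813]
rod_mid [(array([387., 125.]), 0.75)]
clip_center [(array([392., 133.]), 0.72), (array([319., 287.]), 0.55)]
clip [(array([390., 136.]), 0.65)]
stand [(array([372., 135.]), 0.58)]
```

View pics/ab.png

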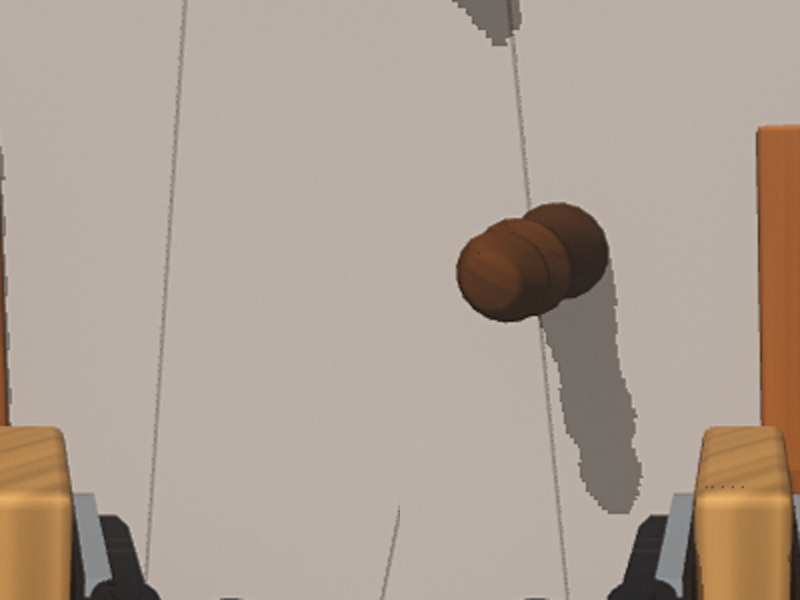

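I cropped the wrong sides, so this shows only the mill and the board's edge. I'm cropping around the clip instead: A at (245,131), B at (391,133).

```bash
python3 - <<'E'
from h import *
import pickle
a,d=[pickle.load(open(n+".pkl","rb")) for n in "AB"]
f=lambda x,c:cv2.resize(x["color"][0:200,c:c+133,::-1],(400,600),interpolation=2)
cv2.imwrite("pics/ab2.png",np.hstack([f(a,190),f(d,325)]))
print(*tri([ray(a,(245,131)),ray(d,(392,133))]),*tri([ray(a,(249,126)),ray(d,(387,125))]))
E
```

```text
[0.5570972  0.03546595 0.10733091] 0.0007051903117631887 [0.55646607 0.03843737 0.08764577] 0.0005234916918455466
```

View pics/ab2.png

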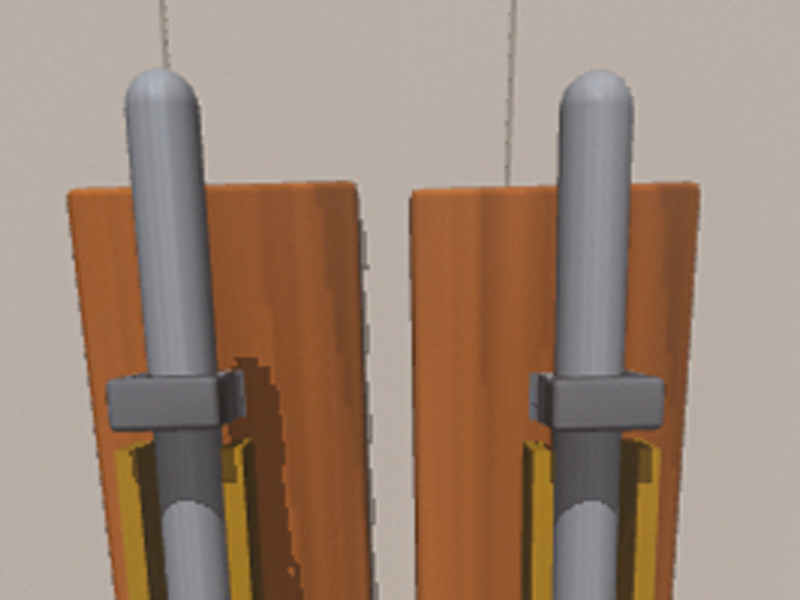

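Both views show the rod from its rounded end (A at (244,25), B at (391,25)) to the clip (A at (245,134), B at (401,134)), with the brass bars below. I'll fit the rod's edges sub-pixel and intersect the two midline planes.

```bash
cat > fit.py <<'E'
from h import *
import pickle
np.set_printoptions(precision=4,suppress=True)
def edge(img,row,x0):
    g=np.abs(np.gradient(cv2.GaussianBlur(img,(3,3),0.8),axis=1)).sum(2)[row]
    xs=np.arange(int(round(x0))-3,int(round(x0))+4);w=g[xs]**2;return (xs*w).sum()/w.sum()
def mid(d,l,r,rows=range(42,118)):
    im=d["color"].astype(float);M=[]
    for y in rows:
        t=(y-40)/80;M.append([edge(im,y,l[0]+t*(l[1]-l[0])),edge(im,y,r[0]+t*(r[1]-r[0]))])
    M=np.array(M);y=np.array(rows)
    out=[]
    for k in range(2):
        p=np.polyfit(y,M[:,k],1);e=M[:,k]-np.polyval(p,y);ok=abs(e)<1;p=np.polyfit(y[ok],M[ok,k],1);out.append(p);print("edge",p,e[ok].std(),ok.sum())
    return out
a,d=[pickle.load(open(n+".pkl","rb")) for n in "AB"]
E1=mid(a,(233,239.3),(257,261.3));E2=mid(d,(378.3,377),(402.3,400))
def plane(c,E):
    # bisect tangent planes
    ns=[]
    for p in E:
        v1=ray(c,(np.polyval(p,40),40))[1];v2=ray(c,(np.polyval(p,120),120))[1];n=np.cross(v1,v2);ns.append(n/np.linalg.norm(n))
    n=ns[0]+ns[1];n/=np.linalg.norm(n);ang=np.arccos(ns[0]@ns[1]);return n,c["W"][:3,3],ang
n1,o1,g1=plane(a,E1);n2,o2,g2=plane(d,E2)
u=np.cross(n1,n2);u/=np.linalg.norm(u);u*=np.sign(u[1])
P=lambda y:np.linalg.solve([n1,n2,[0,1,0]],[n1@o1,n2@o2,y])
print("dir",u,"droop",np.degrees(np.arcsin(-u[2])),"yaw",np.degrees(np.arctan2(u[1],u[0])))
for y in (0.0357,0.03,.1):
    p=P(y);print(y,p,[np.linalg.norm(np.cross(p-o,u))*np.sin(g/2) for o,g in((o1,g1),(o2,g2))])
# rod end & clip
print("end",tri([ray(a,(244,24)),ray(d,(391,24))]))
print("clip",tri([ray(a,(190+163/3,134)),ray(d,(325+207/3,134))]))
E
python3 fit.py
```

```text
edge [  0.0963 227.543 ] 0.18614285761793886 76
edge [  0.0508 254.2097] 0.20313945761169683 76
edge [  0.0014 377.4791] 0.37020505650496716 76
edge [ -0.0456 403.7608] 0.23118304821378774 76
dir [-0.0261  0.9958 -0.0877] droop 5.029348599442722 yaw 91.5008233549776
0.0357 [0.5574 0.0357 0.0871] [np.float64(0.010175994330426558), np.float64(0.010207672641577204)]
0.03 [0.5576 0.03   0.0876] [np.float64(0.01017599433042656), np.float64(0.010207672641577204)]
0.1 [0.5557 0.1    0.0814] [np.float64(0.01017599433042656), np.float64(0.010207672641577204)]
end (array([0.5561, 0.1191, 0.0791]), np.float64(0.00021534346352625693))
clip (array([0.5576, 0.0346, 0.1127]), np.float64(9.625077919837979e-05))
```

The rod droops 5.0° and its yaw is 91.5°. The fitted radius of 10.2 mm checks against the given 10 mm, and the clip is at y≈0.035. Axis height comes out about 2 mm high against the given 85 mm, so I'll confirm the contact height by touch. Next I pitch the wedge to match and hover its tip over the rod's free part.

Request:
{"op": "jog_arm", "data": {"moves": [{"fingers": 1,"angular": [0,-1,0],"slide": [30,10,0]},{"fingers": 1,"angular": [0,-2,-0.5],"slide": [65,20,0]},{"fingers": 1,"angular": [0,-3,-1],"slide": [100,30,0]},{"fingers": 1,"angular": [0,-4,-1.5],"slide": [135,40,0]},{"fingers": 1,"angular": [0,-5,-1.5],"slide": [168,50,15]},{"fingers": 1,"angular": [0,-5,-1.5],"slide": [190,54,45]},{"fingers": 1,"angular": [0,-5,-1.5],"slide": [191,54,80]},{"fingers": 1,"angular": [0,-5,-1.5],"slide": [191,54,115]},{"fingers": 1,"angular": [0,-5,-1.5],"slide": [191,54,135]},{"fingers": 1,"angular": [0,-5,-1.5],"slide": [191,54,135]}], "squeeze": 40}}

```text
clock: 8.07
tcp_pos: [0.5499, 0.1801, 0.1095]
orientation: [0.028, 0.697, 0.716, -0.035]
wrist_force: [-1.3, 0.6, 0.3]
finger_gap: 0.0194
grip_force: 39.6
```

```bash
cat > q.py <<'E'
from h import *
np.set_printoptions(precision=4,suppress=True)
def ztop(y,dr=5.0): return .095-np.tan(np.radians(dr))*(y-.034)
def rep():
    s=get_state();M=rot(s["orientation"]).as_matrix();p=s["tcp_pos"]
    tip=p+M@[-.0885,0,.0235];heel=p+M@[-.0225,0,.0235];back=p+M@[.0225,0,.0235]
    print("t",s["clock"],"tcp",p,"F",s["wrist_force"],"T",s["ft_torque"],"gap",s["finger_gap"])
    print("wx",-M[:,0],"pitch",np.degrees(np.arcsin(-M[2,0])),"yaw",np.degrees(np.arctan2(-M[1,0],-M[0,0])),"roll",np.degrees(np.arcsin(M[2,1])))
    for n,q in(("tip",tip),("heel",heel)): print(n,q,"over rod mm",1e3*(q[2]-ztop(q[1])),"lat mm",1e3*(q[0]-(.5576-.0262*(q[1]-.03))))
    return s,M
E
python3 - <<'E'
from q import *
rep()
a=cam("scene");A=a["color"][:,:,::-1]
cv2.imwrite("pics/s4.png",cv2.resize(A[150:250,260:390],(780,600),interpolation=2))
for n in ["clip_center","wedge_tip","wedge_grip"]: print(n,[(np.round(x["point"]),round(x["p"],2)) for x in tip_of(n,a)[:3]])
E
```

```text
t 8.0667 tcp [0.5499 0.1801 0.1095] F [-1.3217  0.6064  0.3323] T [ 0.1336 -0.0011  0.0921] gap 0.019371877893600183
wx [ 0.0279 -0.9957  0.0888] pitch 5.094709238391473 yaw -88.39663545146782 roll -0.6000102331770454
tip [0.5522 0.0899 0.0939] over rod mm 3.8137918909922073 lat mm -3.805078452995936
heel [0.5504 0.1556 0.0881] over rod mm 3.7020261566714923 lat mm -3.9227909087471424
clip_center [(array([303., 203.]), 0.52)]
wedge_tip [(array([463., 264.]), 0.73), (array([315., 220.]), 0.71), (array([474., 345.]), 0.65)]
wedge_grip [(array([422., 246.]), 0.96), (array([342., 234.]), 0.72), (array([468., 299.]), 0.67)]
```

View pics/s4.png

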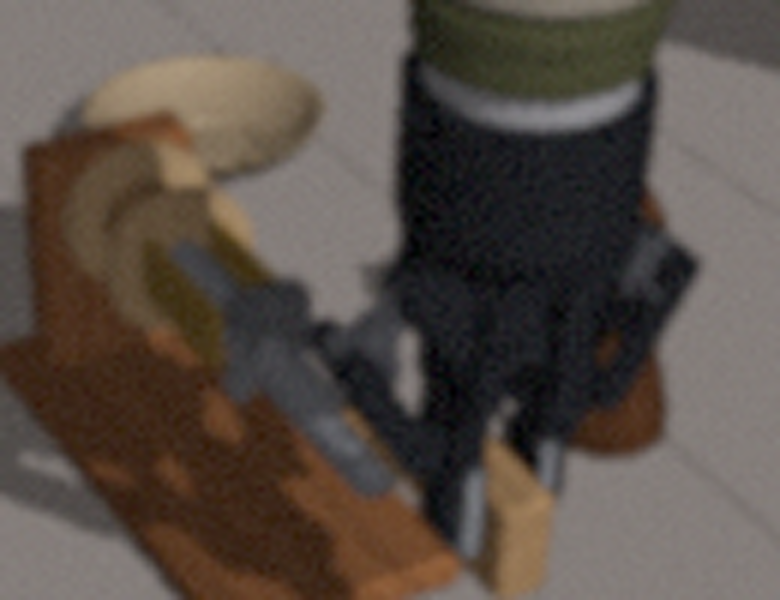

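The picture shows the block at (515,520) and the dark finger linkage hiding most of the blade. Only a tan strip shows along the rod's far edge, from (340,405) to (420,490), which fits the 3.8 mm lateral offset. I'm correcting that and descending gently.

Request:
{"op": "jog_arm", "data": {"moves": [{"fingers": 1,"angular": [-0.6,0,0],"slide": [0,3.9,0]},{"fingers": 1,"angular": [-0.6,0,0],"slide": [0,3.9,1]},{"fingers": 1,"angular": [-0.6,0,0],"slide": [0,3.9,2]},{"fingers": 1,"angular": [-0.6,0,0],"slide": [0,3.9,2]},{"fingers": 1,"angular": [-0.6,0,0],"slide": [0,3.9,2]}], "squeeze": 50}}

```text
clock: 8.68
tcp_pos: [0.5569, 0.1801, 0.1137]
orientation: [0.035, 0.697, 0.716, -0.027]
wrist_force: [0.6, -0.4, -0.8]
finger_gap: 0.0192
grip_force: 51.8
```

```bash
python3 - <<'E'
from q import *
s,M=rep()
a=cam("scene");b=cam("top");tip=s["tcp_pos"]+M@[-.0885,0,.0235]
print(proj(a,tip),proj(b,tip))
for c,d in(("s",a),("t",b)): print(c,[(np.round(x["point"],1),round(x["p"],2)) for x in tip_of("wedge_tip",d)[:4]])
y=cv2.resize(b["color"][155:205,255:345,::-1],(780,433),interpolation=2)
cv2.imwrite("pics/t5.png",y)
E
```

```text
t 8.6833 tcp [0.5569 0.1801 0.1137] F [ 0.5626 -0.4285 -0.8472] T [ 0.0804  0.0166 -0.0318] gap 0.019224950767086975
wx [ 0.026  -0.9959  0.087 ] pitch 4.989181333386731 yaw -88.50659445685365 roll 0.5636683340322889
tip [0.5595 0.0899 0.098 ] over rod mm 7.898837103588837 lat mm 3.432647902202768
heel [0.5577 0.1556 0.0923] over rod mm 7.909393014419175 lat mm 3.441143325513707
[314.9921 217.2574] [294.8314 176.7451]
s [(array([461.8, 264.7]), 0.92), (array([475.1, 345.4]), 0.74), (array([312.8, 217.1]), 0.7)]
t [(array([183.5, 216. ]), 0.55)]
```

View pics/t5.png

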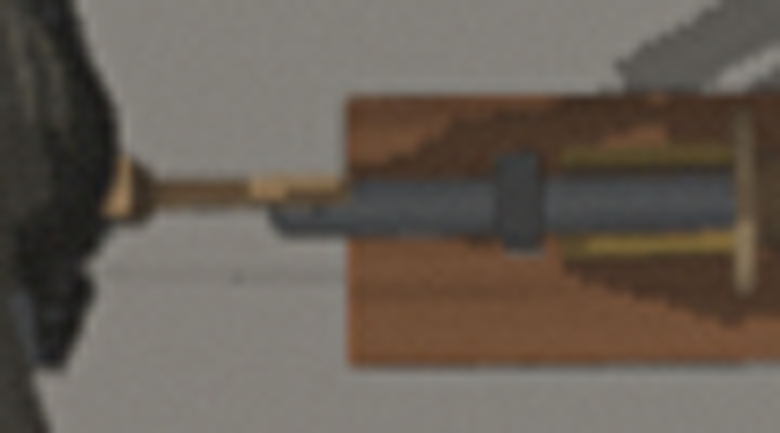

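This was taken after the arm settled; the previous reading was an overshoot. The blade (tip at (350,188)) lies about 4 mm to +x of the rod's centre line (row 207), which matches the computed +3.4 mm. I'm correcting and letting it settle.

Request:
{"op": "jog_arm", "data": {"moves": [{"fingers": 1,"angular": [0.5,0,0],"slide": [0,-3.7,0]},{"fingers": 1,"angular": [0.5,0,0],"slide": [0,-3.7,2]},{"fingers": 1,"angular": [0.5,0,0],"slide": [0,-3.7,4]},{"fingers": 1,"angular": [0.5,0,0],"slide": [0,-3.7,5]},{"fingers": 1,"angular": [0.5,0,0],"slide": [0,-3.7,5]},{"fingers": 1,"angular": [0.5,0,0],"slide": [0,-3.7,5]},{"fingers": 1,"angular": [0.5,0,0],"slide": [0,-3.7,5]}], "squeeze": 50}}

```text
clock: 9.47
tcp_pos: [0.5532, 0.1796, 0.1083]
orientation: [0.031, 0.697, 0.716, -0.03]
wrist_force: [-0.2, 0.6, -0.4]
finger_gap: 0.0192
grip_force: 52.0
```

```bash
python3 - <<'E'
from q import *
s,M=rep()
b=cam("top");im=b["color"].astype(float)
# blade rows vs rod rows in columns
g=im[160:200,:,:]
for c in (286,290,293,300,304,308): print(c,[tuple(int(v) for v in im[r,c]) for r in range(172,186)])
E
```

```text
t 9.4667 tcp [0.5532 0.1796 0.1083] F [-0.1948  0.6348 -0.4429] T [ 0.0738 -0.0023 -0.0593] gap 0.019213184760380468
wx [ 0.0261 -0.9959  0.0871] pitch 4.995675298255597 yaw -88.49829990542088 roll 0.038079395209497206
tip [0.5556 0.0894 0.0926] over rod mm 2.4079774165913226 lat mm -0.4583357574046154
heel [0.5539 0.1551 0.0868] over rod mm 2.411002498762846 lat mm -0.45936202639973445
286 [(132, 129, 122), (131, 128, 122), (133, 129, 124), (129, 127, 122), (127, 120, 109), (135, 114, 88), (137, 112, 83), (116, 95, 69), (84, 76, 68), (105, 104, 100), (129, 125, 120), (133, 129, 123), (132, 128, 122), (130, 126, 121)]
290 [(131, 128, 122), (131, 129, 122), (132, 129, 123), (117, 116, 112), (101, 89, 77), (133, 108, 78), (125, 103, 76), (90, 76, 58), (77, 70, 60), (63, 64, 65), (96, 95, 91), (134, 130, 124), (132, 129, 122), (130, 127, 120)]
293 [(128, 126, 119), (131, 127, 121), (129, 126, 121), (119, 116, 113), (103, 94, 86), (111, 92, 67), (92, 76, 55), (87, 73, 56), (81, 72, 62), (63, 65, 65), (97, 96, 92), (133, 131, 126), (133, 131, 126), (131, 129, 124)]
300 [(104, 75, 53), (88, 62, 45), (71, 53, 39), (68, 56, 51), (66, 66, 67), (72, 73, 75), (75, 75, 77), (73, 76, 76), (68, 70, 70), (65, 65, 64), (81, 64, 53), (105, 74, 51), (109, 78, 56), (110, 78, 54)]
304 [(71, 53, 42), (70, 53, 40), (71, 52, 39), (68, 58, 51), (64, 66, 66), (71, 72, 72), (77, 77, 77), (75, 76, 77), (67, 69, 70), (62, 63, 61), (63, 56, 51), (73, 53, 38), (90, 64, 46), (110, 79, 56)]
308 [(73, 54, 40), (68, 50, 38), (71, 52, 39), (68, 57, 50), (66, 67, 68), (71, 72, 73), (73, 75, 75), (74, 75, 75), (69, 70, 70), (63, 64, 61), (64, 51, 43), (68, 50, 34), (89, 64, 46), (111, 80, 57)]
```

The blade is now centred on the rod, and the estimated clearance is 2.4 mm. I'm touching down in small steps.

Request:
{"op": "jog_arm", "data": {"moves": [{"fingers": 1,"angular": [0,0,0],"slide": [0,0.4,0.8]},{"fingers": 1,"angular": [0,0,0],"slide": [0,0.4,1.6]},{"fingers": 1,"angular": [0,0,0],"slide": [0,0.4,1.6]},{"fingers": 1,"angular": [0,0,0],"slide": [0,0.4,1.6]}], "squeeze": 50}}

```text
clock: 9.85
tcp_pos: [0.5538, 0.1796, 0.1074]
orientation: [0.032, 0.697, 0.716, -0.03]
wrist_force: [-0.9, 0.8, 4.1]
finger_gap: 0.0191
grip_force: 52.8
```

Request:
{"op": "jog_arm", "data": {"moves": [{"fingers": 1,"angular": [0,0,0],"slide": [0,0,0.5]},{"fingers": 1,"angular": [0,0,0],"slide": [0,0,0.5]},{"fingers": 1,"angular": [0,0,0],"slide": [0,0,0.5]}], "squeeze": 50}}

```text
clock: 10.1
tcp_pos: [0.5543, 0.1795, 0.1071]
orientation: [0.032, 0.697, 0.716, -0.03]
wrist_force: [-1.5, 1.5, 5.3]
finger_gap: 0.0192
grip_force: 52.9
```

Request:
{"op": "jog_arm", "data": {"moves": [{"fingers": 1,"angular": [0,0,0],"slide": [0,0,0.4]},{"fingers": 1,"angular": [0,0,0],"slide": [0,0,0.4]},{"fingers": 1,"angular": [0,0,0],"slide": [0,0,0.4]}], "squeeze": 50}}

```text
clock: 10.35
tcp_pos: [0.5543, 0.1795, 0.1068]
orientation: [0.032, 0.697, 0.716, -0.029]
wrist_force: [-1.5, 1.9, 6.3]
finger_gap: 0.0191
grip_force: 53.1
```

Contact is at TCP z≈0.1077, soft at about 2.5 N/mm. I'm easing off to about 2 N and sliding forward along the rod.

Request:
{"op": "jog_arm", "data": {"moves": [{"fingers": 1,"angular": [0,0,0],"slide": [0,0,-1.7]},{"fingers": 1,"angular": [0,0,0],"slide": [-5,0,-1.7]},{"fingers": 1,"angular": [0,0,0],"slide": [-10,0,-1.7]},{"fingers": 1,"angular": [0,0,0],"slide": [-15,0,-1.7]},{"fingers": 1,"angular": [0,0,0],"slide": [-20,0,-1.7]},{"fingers": 1,"angular": [0,0,0],"slide": [-25,0,-1.7]},{"fingers": 1,"angular": [0,0,0],"slide": [-30,0,-1.7]},{"fingers": 1,"angular": [0,0,0],"slide": [-35,0,-1.7]},{"fingers": 1,"angular": [0,0,0],"slide": [-35,0,-1.7]},{"fingers": 1,"angular": [0,0,0],"slide": [-35,0,-1.7]}], "squeeze": 50}}

```text
clock: 11.18
tcp_pos: [0.5545, 0.1439, 0.1106]
orientation: [0.032, 0.697, 0.715, -0.03]
wrist_force: [0.2, -1.0, 1.6]
finger_gap: 0.0191
grip_force: 52.3
```

```bash
python3 - <<'E'
from q import *
s,M=rep()
E
```

```text
t 11.1833 tcp [0.5545 0.1439 0.1106] F [ 0.206  -0.9968  1.6346] T [-0.1304 -0.0022  0.01  ] gap 0.019128866181527055
wx [ 0.0252 -0.9958  0.0878] pitch 5.034683281084502 yaw -88.55062807132114 roll 0.039215136843071166
tip [0.5568 0.0537 0.095 ] over rod mm 1.6897922579761637 lat mm -0.14417353800388888
heel [0.5552 0.1195 0.0892] over rod mm 1.6478471219708442 lat mm -0.08513399463927485
```

Request:
{"op": "jog_arm", "data": {"moves": [{"fingers": 1,"angular": [0,0,0],"slide": [-4,0,0]},{"fingers": 1,"angular": [0,0,0],"slide": [-8,0,0]},{"fingers": 1,"angular": [0,0,0],"slide": [-11,0,0]},{"fingers": 1,"angular": [0,0,0],"slide": [-14,0,0]},{"fingers": 1,"angular": [0,0,0],"slide": [-17,0,0]},{"fingers": 1,"angular": [0,0,0],"slide": [-17,0,0]}], "squeeze": 60}}

```text
clock: 11.68
tcp_pos: [0.555, 0.1271, 0.1122]
orientation: [0.032, 0.697, 0.715, -0.03]
wrist_force: [0.3, -0.3, 2.8]
finger_gap: 0.0192
grip_force: 59.9
```

```bash
python3 - <<'E'
from q import *
rep()
b=cam("top");save(b,"t6.png",(275,155,355,205),9.5)
E
```

```text
t 11.6833 tcp [0.555  0.1271 0.1122] F [ 0.3325 -0.3418  2.7555] T [-0.0579  0.0202  0.0583] gap 0.019236306594035604
wx [ 0.0255 -0.9958  0.0877] pitch 5.03073628335669 yaw -88.53043362734674 roll 0.05198616064995302
tip [0.5574 0.0369 0.0965] over rod mm 1.7918736446033423 lat mm -0.044603157574374386
heel [0.5557 0.1026 0.0908] over rod mm 1.7544408428332159 lat mm -0.008743920227316515
```

View pics/t6.png

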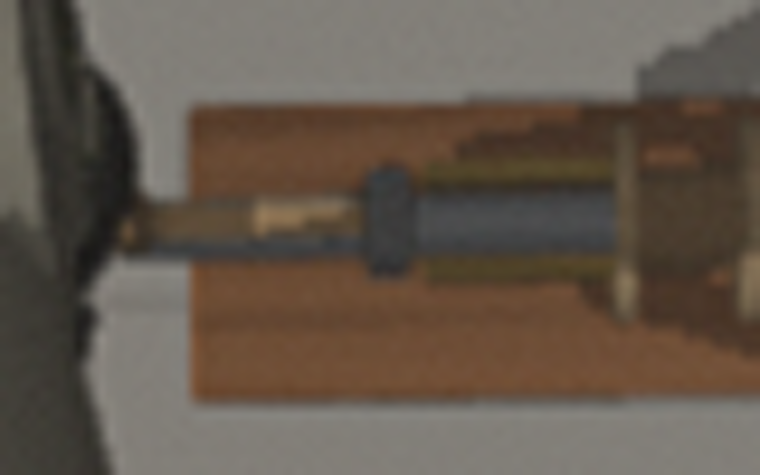

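The blade's tip has reached the clip (blade end at (360,215), clip at (390,222)). It is centred between the feet to about 1 mm, and force is low. Continuing slowly.

Request:
{"op": "jog_arm", "data": {"moves": [{"fingers": 1,"angular": [0,0,0],"slide": [-2,-0.5,0]},{"fingers": 1,"angular": [0,0,0],"slide": [-4,-0.5,0]},{"fingers": 1,"angular": [0,0,0],"slide": [-6,-0.5,0]},{"fingers": 1,"angular": [0,0,0],"slide": [-8,-0.5,0]},{"fingers": 1,"angular": [0,0,0],"slide": [-8,-0.5,0]}], "squeeze": 60}}

```text
clock: 12.15
tcp_pos: [0.5547, 0.1197, 0.1129]
orientation: [0.031, 0.697, 0.716, -0.03]
wrist_force: [0.3, 1.5, 3.7]
finger_gap: 0.0193
grip_force: 60.1
```

```bash
cat > r.py <<'E'
from q import *
rep()
for n in ("scene","top"):
    b=cam(n)
    print(n,[(np.round(x["point"],1),round(x["p"],2)) for x in tip_of("clip_center",b)[:2]])
    if n=="top":
        im=b["color"].astype(int)
        print("row179 clip/bars:",[ (c,int(im[171:174,c].sum(1).mean())) for c in range(308,328)])
E
python3 r.py
```

```text
t 12.15 tcp [0.5547 0.1197 0.1129] F [0.3424 1.5257 3.6632] T [0.6374 0.004  0.0428] gap 0.019347833810239974
wx [ 0.0261 -0.9959  0.0867] pitch 4.974972042543317 yaw -88.50008077617932 roll 0.04892268060476877
tip [0.5571 0.0295 0.0971] over rod mm 1.7253191488909858 lat mm -0.5316177862834115
heel [0.5554 0.0953 0.0914] over rod mm 1.7522883865374872 lat mm -0.5305996988170802
scene [(array([302.3, 201.8]), 0.55)]
top [(array([316.9, 177.3]), 0.64)]
row179 clip/bars: [(308, 225), (309, 226), (310, 225), (311, 223), (312, 222), (313, 226), (314, 223), (315, 211), (316, 213), (317, 212), (318, 211), (319, 207), (320, 203), (321, 203), (322, 194), (323, 198), (324, 194), (325, 185), (326, 182), (327, 183)]
```

Request:
{"op": "jog_arm", "data": {"moves": [{"fingers": 1,"angular": [0,0,0],"slide": [-2,0,0]},{"fingers": 1,"angular": [0,0,0],"slide": [-4,0,0]},{"fingers": 1,"angular": [0,0,0],"slide": [-6,0,0]},{"fingers": 1,"angular": [0,0,0],"slide": [-8,0,0]},{"fingers": 1,"angular": [0,0,0],"slide": [-8,0,0]}], "squeeze": 60}}

```text
clock: 12.77
tcp_pos: [0.5549, 0.1123, 0.1135]
orientation: [0.031, 0.697, 0.716, -0.03]
wrist_force: [0.2, 4.5, 4.9]
finger_gap: 0.0191
grip_force: 60.2
```

```bash
python3 r.py
```

```text
t 12.7667 tcp [0.5549 0.1123 0.1135] F [0.1962 4.4814 4.8867] T [ 1.3825  0.0309 -0.0528] gap 0.019114537000579194
wx [ 0.0264 -0.996   0.0854] pitch 4.896358065756361 yaw -88.4795414465649 roll 0.04693458329291987
tip [0.5573 0.0222 0.0976] over rod mm 1.5843403604650363 lat mm -0.5134630768801607
heel [0.5555 0.0879 0.092 ] over rod mm 1.7021576589597298 lat mm -0.536026226551245
scene [(array([306.8, 210.9]), 0.72), (array([302.4, 203. ]), 0.6)]
top [(array([317.5, 176.9]), 0.49)]
row179 clip/bars: [(308, 225), (309, 225), (310, 221), (311, 222), (312, 225), (313, 226), (314, 220), (315, 204), (316, 213), (317, 213), (318, 212), (319, 208), (320, 199), (321, 202), (322, 201), (323, 201), (324, 201), (325, 196), (326, 195), (327, 198)]
```

Net upward force is 4.9 N, so I'll ease the command up by 1.5 mm and keep sliding.

Request:
{"op": "jog_arm", "data": {"moves": [{"fingers": 1,"angular": [0,0,0],"slide": [0,0,-1.5]},{"fingers": 1,"angular": [0,0,0],"slide": [-2,0,-1.5]},{"fingers": 1,"angular": [0,0,0],"slide": [-4,0,-1.5]},{"fingers": 1,"angular": [0,0,0],"slide": [-6,0,-1.5]},{"fingers": 1,"angular": [0,0,0],"slide": [-8,0,-1.5]},{"fingers": 1,"angular": [0,0,0],"slide": [-8,0,-1.5]}], "squeeze": 60}}

```text
clock: 13.47
tcp_pos: [0.5541, 0.1034, 0.1147]
orientation: [0.031, 0.697, 0.715, -0.031]
wrist_force: [-0.6, 3.4, -7.2]
finger_gap: 0.0188
grip_force: 58.8
```

```bash
python3 r.py
```

```text
t 13.4667 tcp [0.5541 0.1034 0.1147] F [-0.6471  3.3504 -7.2455] T [ 1.3686  0.0778 -0.0483] gap 0.01880291365087834
wx [ 0.0258 -0.9958  0.0873] pitch 5.007505628415349 yaw -88.51712569135441 roll -0.09354613396341235
tip [0.5564 0.0133 0.099 ] over rod mm 2.2324730960737864 lat mm -1.5958169118489574
heel [0.5547 0.079  0.0933] over rod mm 2.2218678173630826 lat mm -1.5752327693075996
scene [(array([302. , 199.9]), 0.53)]
top [(array([315.9, 171.7]), 0.42)]
row179 clip/bars: [(308, 225), (309, 226), (310, 220), (311, 225), (312, 221), (313, 221), (314, 213), (315, 203), (316, 187), (317, 187), (318, 188), (319, 197), (320, 217), (321, 199), (322, 206), (323, 202), (324, 202), (325, 198), (326, 204), (327, 202)]
```

Request:
{"op": "jog_arm", "data": {"moves": [{"fingers": 1,"angular": [0,0,0],"slide": [-2,0.6,0.8]},{"fingers": 1,"angular": [0,0,0],"slide": [-4,0.6,0.8]},{"fingers": 1,"angular": [0,0,0],"slide": [-6,0.6,0.8]},{"fingers": 1,"angular": [0,0,0],"slide": [-8,0.6,0.8]},{"fingers": 1,"angular": [0,0,0],"slide": [-8,0.6,0.8]}], "squeeze": 60}}

```text
clock: 14.08
tcp_pos: [0.5561, 0.0955, 0.1157]
orientation: [0.032, 0.697, 0.715, -0.03]
wrist_force: [-1.0, 3.0, -5.3]
finger_gap: 0.0192
grip_force: 58.9
```

```bash
python3 r.py
```

```text
t 14.0833 tcp [0.5561 0.0955 0.1157] F [-0.9844  3.0463 -5.329 ] T [ 1.0962  0.0357 -0.0099] gap 0.01920345691598975
wx [ 0.0257 -0.9958  0.0874] pitch 5.014755140776299 yaw -88.52345909071235 roll 0.06905378378185523
tip [0.5585 0.0053 0.1001] over rod mm 2.5410985176401586 lat mm 0.2284438760510321
heel [0.5568 0.071  0.0943] over rod mm 2.522126941968461 lat mm 0.2562979102532781
scene [(array([303.2, 197.6]), 0.53)]
top [(array([314.5, 175.3]), 0.46), (array([315.9, 178.4]), 0.44)]
row179 clip/bars: [(308, 223), (309, 227), (310, 224), (311, 222), (312, 220), (313, 216), (314, 212), (315, 207), (316, 189), (317, 186), (318, 188), (319, 187), (320, 208), (321, 227), (322, 224), (323, 199), (324, 200), (325, 202), (326, 204), (327, 199)]
```

Request:
{"op": "jog_arm", "data": {"moves": [{"fingers": 1,"angular": [0,0,0],"slide": [-2,0,0.4]},{"fingers": 1,"angular": [0,0,0],"slide": [-4,0,0.6]},{"fingers": 1,"angular": [0,0,0],"slide": [-6,0,0.6]},{"fingers": 1,"angular": [0,0,0],"slide": [-8,0,0.6]},{"fingers": 1,"angular": [0,0,0],"slide": [-10,0,0.6]},{"fingers": 1,"angular": [0,0,0],"slide": [-10,0,0.6]}], "squeeze": 60}}

```text
clock: 14.78
tcp_pos: [0.5562, 0.0853, 0.1159]
orientation: [0.032, 0.697, 0.715, -0.03]
wrist_force: [0.2, 2.8, -4.3]
finger_gap: 0.0189
grip_force: 59.0
```

```bash
python3 r.py
```

```text
t 14.7833 tcp [0.5562 0.0853 0.1159] F [ 0.1591  2.7654 -4.3068] T [ 0.8038  0.0867 -0.0267] gap 0.01888373085828133
wx [ 0.0256 -0.9958  0.0878] pitch 5.036025464774305 yaw -88.52484593513205 roll 0.04327874428246744
tip [ 0.5585 -0.0049  0.1003] over rod mm 1.865599757929326 lat mm 0.004269173647375446
heel [0.5568 0.0609 0.0945] over rod mm 1.8220365863476222 lat mm 0.033714207661517115
scene []
top [(array([319.4, 175.5]), 0.37)]
row179 clip/bars: [(308, 224), (309, 222), (310, 223), (311, 226), (312, 221), (313, 215), (314, 208), (315, 224), (316, 241), (317, 214), (318, 185), (319, 190), (320, 206), (321, 228), (322, 224), (323, 226), (324, 228), (325, 218), (326, 202), (327, 201)]
```

Request:
{"op": "jog_arm", "data": {"moves": [{"fingers": 1,"angular": [0,0,0],"slide": [-2,0,0.2]},{"fingers": 1,"angular": [0,0,0],"slide": [-4,0,0.2]},{"fingers": 1,"angular": [0,0,0],"slide": [-6,0,0.2]},{"fingers": 1,"angular": [0,0,0],"slide": [-8,0,0.2]},{"fingers": 1,"angular": [0,0,0],"slide": [-8,0,0.2]}], "squeeze": 60}}

```text
clock: 15.4
tcp_pos: [0.5566, 0.0772, 0.1165]
orientation: [0.032, 0.697, 0.715, -0.03]
wrist_force: [-0.9, 1.0, -2.5]
finger_gap: 0.0193
grip_force: 59.2
```

```bash
python3 r.py
```

```text
t 15.4 tcp [0.5566 0.0772 0.1165] F [-0.8572  0.9834 -2.4867] T [ 0.3869  0.0381 -0.018 ] gap 0.019311715132075843
wx [ 0.0255 -0.9958  0.0881] pitch 5.056457509039392 yaw -88.53434111379042 roll 0.06157679333941919
tip [ 0.5589 -0.013   0.1009] over rod mm 1.8161175993697265 lat mm 0.15956076539658248
heel [0.5572 0.0527 0.0951] over rod mm 1.7489530260795112 lat mm 0.1999037043554086
scene [(array([301.1, 197.8]), 0.44), (array([308.7, 211.6]), 0.32)]
top [(array([316. , 175.1]), 0.43)]
row179 clip/bars: [(308, 114), (309, 195), (310, 226), (311, 225), (312, 226), (313, 219), (314, 209), (315, 225), (316, 241), (317, 223), (318, 219), (319, 214), (320, 195), (321, 199), (322, 204), (323, 223), (324, 228), (325, 226), (326, 216), (327, 205)]
```

Request:
{"op": "jog_arm", "data": {"moves": [{"fingers": 1,"angular": [0,0,0],"slide": [-2,0,0.3]},{"fingers": 1,"angular": [0,0,0],"slide": [-4,0,0.5]},{"fingers": 1,"angular": [0,0,0],"slide": [-4,0,0.5]},{"fingers": 1,"angular": [0,0,0],"slide": [-4,0,0.5]}], "squeeze": 60}}

```text
clock: 15.93
tcp_pos: [0.5568, 0.0737, 0.1165]
orientation: [0.032, 0.697, 0.716, -0.03]
wrist_force: [-0.1, -0.1, 0.8]
finger_gap: 0.0191
grip_force: 59.5
```

```bash
cat > r2.py <<'E'
from q import *
rep()
a=cam("scene");b=cam("top");P=[]
for n in ("clip_center","clip"):
    A=tip_of(n,a)[:3];B=tip_of(n,b)[:3]
    for x in A:
        for y in B:
            X,e=tri([ray(a,x["point"]),ray(b,y["point"])]);print(n,np.round(x["point"]),np.round(y["point"]),round(x["p"],2),round(y["p"],2),X,e)
E
python3 r2.py
```

```text
t 15.9333 tcp [0.5568 0.0737 0.1165] F [-0.1129 -0.0703  0.7528] T [ 0.1945 -0.0447  0.0176] gap 0.019091340080153008
wx [ 0.0258 -0.9958  0.0874] pitch 5.013089376213624 yaw -88.51429691568539 roll 0.08444739669866486
tip [ 0.5591 -0.0165  0.1008] over rod mm 1.387705936563191 lat mm 0.3208396984194506
heel [0.5574 0.0492 0.095 ] over rod mm 1.3706367332269043 lat mm 0.33817650026257695
clip_center [301. 196.] [316. 182.] 0.59 0.53 [0.55   0.0234 0.1118] 0.008330987042178967
clip_center [301. 196.] [319. 176.] 0.59 0.41 [0.5584 0.0199 0.1134] 0.0008128805854089061
clip_center [301. 196.] [309. 177.] 0.59 0.22 [0.5625 0.0448 0.1267] 0.006311610431410582
```

```bash
python3 - <<'E'
from q import *
a=cam("scene");b=cam("top")
p0=np.array([.5576,.0346,.107]);print("init",proj(a,p0),proj(b,p0))
for y in (.035,.03,.025,.02):
    for z in (.109,.122,.125): print(y,z,proj(a,[.558,y,z])-proj(a,p0),proj(b,[.558,y,z])-proj(b,p0))
# greyish mask in scene near the clip
h=cv2.cvtColor(a["color"],cv2.COLOR_RGB2HSV)[180:225,285:325]
for r in range(8,34): print(180+r,"".join("#" if (s<60 and v>70) else "+" if s<60 else "w" if (8<hh<22 and v>110) else "." for hh,s,v in h[r]))
E
```

```text
init [304.0583 201.5011] [313.8192 177.2311]
0.035 0.109 [-0.0961 -0.6392] [-0.1226 -0.2193]
0.035 0.122 [-0.2018 -5.6664] [-0.0297 -0.7506]
0.035 0.125 [-0.2265 -6.8375] [-0.0079 -0.875 ]
0.03 0.109 [-1.1007 -1.6677] [ 1.6032 -0.2001]
0.03 0.122 [-1.2136 -6.6811] [ 1.7165 -0.7312]
0.03 0.125 [-1.24   -7.8491] [ 1.743  -0.8555]
0.025 0.109 [-2.0967 -2.6874] [ 3.3285 -0.1809]
0.025 0.122 [-2.2168 -7.6872] [ 3.4621 -0.7117]
0.025 0.125 [-2.2448 -8.8519] [ 3.4934 -0.8359]
0.02 0.109 [-3.0843 -3.6986] [ 5.0534 -0.1618]
0.02 0.122 [-3.2114 -8.6848] [ 5.2072 -0.6922]
0.02 0.125 [-3.241  -9.8462] [ 5.2432 -0.8164]
188 ......++++.+.www........+..++##+++..+.++
189 ......+++++...w...+.++.+..+++###+..+++++
190 .....++++++.+.....+..+...+++####++...+++
191 ....#+++.+.++++...+.+.+.+++#####++.+.+++
192 ....+++++++++++++++.+...+++#####++++.+.+
193 ....##+++++..++++++....++++####++..+..++
194 ......##..++...++.++.+.+.++####+++..+.++
195 .......#...+..++++++....++.ww##+..++++++
196 ...........++.+.+++...+.++.www....++#+++
197 ........++.+++++++++.+++++.www....+###++
198 .........++++++++++.++++.+.wwww...+####+
199 ..........++++++++++.+++++.wwwww..+####+
200 ...........+++++++++.+.+###wwwwww..###++
201 ...........+++++++++++++###wwwwwww.###++
202 ...........+++++++.+.+++###wwwwwwww#####
203 ...........+++++++..+++####wwwwwwwww####
204 ...........++++++++.+.+####wwwwwwwwww.##
205 ............++##+++.+++####.wwwwwwwww.##
206 ...........+++###++.+++####..wwwwwwwww##
207 ...........+++#+++++..+####..wwwwwwww###
208 ...........+++#+++++.++####..wwwwwwww###
209 ...........+++++#+++.++####..wwwwwwww###
210 ...........#++##+++++++####..wwwwwwww###
211 ............+##.#++++++####..wwwwwwww###
212 ..................+++++####..wwwwwwww###
213 ..................#++++####..wwwwwwww###
```

Request:
{"op": "jog_arm", "data": {"moves": [{"fingers": 1,"angular": [0,0,0],"slide": [-2,0,-0.4]},{"fingers": 1,"angular": [0,0,0],"slide": [-4,0,-0.4]},{"fingers": 1,"angular": [0,0,0],"slide": [-6,0,-0.4]},{"fingers": 1,"angular": [0,0,0],"slide": [-7,0,-0.4]},{"fingers": 1,"angular": [0,0,0],"slide": [-7,0,-0.4]},{"fingers": 1,"angular": [0,0,0],"slide": [-7,0,-0.4]}], "squeeze": 60}}

```text
clock: 16.83
tcp_pos: [0.5565, 0.0666, 0.117]
orientation: [0.031, 0.697, 0.716, -0.03]
wrist_force: [-0.8, -0.2, -0.4]
finger_gap: 0.019
grip_force: 59.7
```

```bash
python3 r2.py
```

```text
t 16.8333 tcp [0.5565 0.0666 0.117 ] F [-0.7862 -0.1618 -0.4   ] T [ 0.0738  0.0103 -0.0331] gap 0.018954828986490535
wx [ 0.0258 -0.9958  0.0876] pitch 5.02342280357564 yaw -88.5184889739166 roll 0.01837170663622454
tip [ 0.5588 -0.0236  0.1014] over rod mm 1.336948089369988 lat mm -0.15827702076365302
heel [0.5571 0.0422 0.0956] over rod mm 1.307941091215223 lat mm -0.1361284864344059
clip_center [302. 194.] [317. 174.] 0.51 0.63 [0.5612 0.0273 0.1233] 0.0033975424975703243
clip [303. 200.] [317. 178.] 0.58 0.65 [0.5552 0.0244 0.1037] 2.6969792870157423e-05
clip [303. 200.] [316. 176.] 0.58 0.64 [0.5604 0.0296 0.1083] 0.0024530859230789386
clip [303. 200.] [317. 175.] 0.58 0.59 [0.5602 0.0271 0.107 ] 0.0033125640209571475
```

Forces are back to the free-air baseline and the clip's centre measures about 0.123 m, so it has sprung off. I'm withdrawing the wedge straight back.

Request:
{"op": "jog_arm", "data": {"moves": [{"fingers": 1,"angular": [0,0,0],"slide": [5,0,0]},{"fingers": 1,"angular": [0,0,0],"slide": [13,0,0]},{"fingers": 1,"angular": [0,0,0],"slide": [23,0,0]},{"fingers": 1,"angular": [0,0,0],"slide": [35,0,0]},{"fingers": 1,"angular": [0,0,0],"slide": [48,0,0]},{"fingers": 1,"angular": [0,0,0],"slide": [62,0,0]},{"fingers": 1,"angular": [0,0,0],"slide": [78,0,0]},{"fingers": 1,"angular": [0,0,0],"slide": [96,0,-1]},{"fingers": 1,"angular": [0,0,0],"slide": [118,0,-1]},{"fingers": 1,"angular": [0,0,0],"slide": [140,0,-1]}], "squeeze": 60}}

```text
clock: 17.97
tcp_pos: [0.5522, 0.2087, 0.1054]
orientation: [0.031, 0.697, 0.716, -0.03]
wrist_force: [0.5, 0.3, -0.3]
finger_gap: 0.0193
grip_force: 59.8
```

```bash
python3 r2.py
```

```text
t 17.9667 tcp [0.5522 0.2087 0.1054] F [ 0.5328  0.269  -0.3303] T [ 0.1608  0.0321 -0.0275] gap 0.019293661175628557
wx [ 0.0267 -0.9959  0.0868] pitch 4.977952036814231 yaw -88.4621336901557 roll -0.01222721169921512
tip [0.5546 0.1185 0.0897] over rod mm 2.0540894408719312 lat mm -0.6421990798366473
heel [0.5529 0.1842 0.0839] over rod mm 2.0775118817363825 lat mm -0.6847429685830075
clip_center [298. 195.] [315. 174.] 0.5 0.38 [0.5668 0.0302 0.1242] 0.003495733020796841
clip [301. 200.] [317. 174.] 0.64 0.51 [0.5643 0.0258 0.1091] 0.0029450186600591807
```

Request:
{"op": "jog_arm", "data": {"moves": [{"fingers": 1,"angular": [0,1,0],"slide": [20,-10,0]},{"fingers": 1,"angular": [0,2,0],"slide": [45,-25,0]},{"fingers": 1,"angular": [0,3,0],"slide": [70,-45,5]},{"fingers": 1,"angular": [0,5,0],"slide": [95,-65,25]},{"fingers": 1,"angular": [0,5,0],"slide": [99,-70,45]},{"fingers": 1,"angular": [0,5,0],"slide": [99,-70,60]},{"fingers": 1,"angular": [0,5,0],"slide": [99,-70,66]},{"fingers": 1,"angular": [0,5,0],"slide": [99,-70,66]},{"fingers": 1,"angular": [0,5,0],"slide": [99,-70,66]},{"fingers": 1,"angular": [0,5,0],"slide": [99,-70,66]}], "squeeze": 60}}

```text
clock: 19.1
tcp_pos: [0.482, 0.2974, 0.0326]
orientation: [0.001, 0.698, 0.716, 0.001]
wrist_force: [-0.5, 0.2, -1.2]
finger_gap: 0.0188
grip_force: 59.6
```

```bash
python3 -c "
from q import *
rep()"
```

```text
t 19.1 tcp [0.482  0.2974 0.0326] F [-0.5142  0.1525 -1.2266] T [ 0.011  -0.0109  0.048 ] gap 0.018821809146776253
wx [ 0.0251 -0.9997 -0.0008] pitch -0.04552193986956163 yaw -88.56230146864307 roll 0.14112935723429004
tip [0.4842 0.2089 0.0091] over rod mm -70.64149120641021 lat mm -68.66275037568748
heel [0.4826 0.2749 0.0091] over rod mm -64.81662147731217 lat mm -68.59003078802667
```

Request:
{"op": "jog_arm", "data": {"moves": [{"fingers": 1,"angular": [0,0,0],"slide": [0,0,4]},{"fingers": 1,"angular": [0,0,0],"slide": [0,0,8]},{"fingers": 1,"angular": [0,0,0],"slide": [0,0,9]},{"fingers": 1,"angular": [0,0,0],"slide": [0,0,9]},{"fingers": 1,"angular": [0,0,0],"slide": [0,0,9]},{"fingers": 0.6,"angular": [0,0,0],"slide": [0,0,8]},{"fingers": 0.3,"angular": [0,0,0],"slide": [0,0,8]},{"fingers": 0.3,"angular": [0,0,0],"slide": [0,0,8]},{"fingers": 0.3,"angular": [0,0,0],"slide": [0,0,8]},{"fingers": 0.3,"angular": [0,0,0],"slide": [0,0,8]}], "squeeze": 20}}

```text
clock: 19.93
tcp_pos: [0.4804, 0.2974, 0.0233]
orientation: [0.0, 0.698, 0.716, 0.0]
wrist_force: [-0.4, -0.3, -0.5]
finger_gap: 0.0596
grip_force: 0.0
```

Request:
{"op": "jog_arm", "data": {"moves": [{"fingers": 0,"angular": [0,0,0],"slide": [0,0,-15]},{"fingers": 0,"angular": [0,0,0],"slide": [0,0,-40]},{"fingers": 0,"angular": [0,0,0],"slide": [0,0,-80]},{"fingers": 0,"angular": [0,0,0],"slide": [0,0,-120]},{"fingers": 0,"angular": [0,0,0],"slide": [-20,20,-160]},{"fingers": 0,"angular": [0,0,0],"slide": [-55,40,-190]},{"fingers": 0,"angular": [0,0,0],"slide": [-90,60,-210]},{"fingers": 0,"angular": [0,0,0],"slide": [-128,76,-220]},{"fingers": 0,"angular": [0,0,0],"slide": [-165,76,-225]},{"fingers": 0,"angular": [0,0,0],"slide": [-205,76,-225]}], "squeeze": 20}}

```text
clock: 20.77
tcp_pos: [0.5632, 0.1042, 0.2498]
orientation: [0.002, 0.697, 0.717, 0.002]
wrist_force: [1.3, 0.0, 0.1]
finger_gap: 0.0857
grip_force: 0.0
```

Request:
{"op": "jog_arm", "data": {"moves": [{"fingers": 0,"angular": [0,0,0],"slide": [-35,0,0]},{"fingers": 0,"angular": [0,0,0],"slide": [-70,0,0]},{"fingers": 0,"angular": [0,0,0],"slide": [-100,0,0]},{"fingers": 0,"angular": [0,0,0],"slide": [-100,0,0]},{"fingers": 0,"angular": [0,0,0],"slide": [-100,0,0]},{"fingers": 0,"angular": [0,0,0],"slide": [-100,0,0]}], "squeeze": 20}}

```text
clock: 21.27
tcp_pos: [0.5636, 0.0058, 0.2478]
orientation: [-0.0, 0.698, 0.716, 0.0]
wrist_force: [0.1, 1.1, 0.0]
finger_gap: 0.0853
grip_force: 0.0
```

```bash
python3 - <<'E'
from q import *
import pickle
rep()
d=cam("wrist");pickle.dump(d,open("C.pkl","wb"));save(d,"C.png")
for n in ["clip_center","clip","rod_mid","wedge_grip","dish"]: print(n,[(np.round(x["point"]),round(x["p"],2),atz(d,x["point"],{"clip_center":.121,"clip":.113,"rod_mid":.085,"wedge_grip":.02,"dish":0}[n])) for x in tip_of(n,d)[:2]])
h=cv2.cvtColor(d["color"],cv2.COLOR_RGB2HSV)
E
```

```text
t 21.2667 tcp [0.5636 0.0058 0.2478] F [0.128  1.1361 0.0287] T [-0.0213 -0.0342 -0.0277] gap 0.08527967874295174
wx [ 0.0258 -0.9997 -0.0006] pitch -0.03593908424349728 yaw -88.52138452515737 roll 0.012008983321919983
tip [ 0.5659 -0.0826  0.2243] over rod mm 119.06035761886785 lat mm 5.355941261687591
heel [ 0.5642 -0.0167  0.2243] over rod mm 124.87408444712693 lat mm 5.381511771820224
clip_center [(array([312., 167.]), 0.83, array([0.5568, 0.0264, 0.121 ]))]
clip [(array([312., 162.]), 0.7, array([0.556 , 0.0285, 0.113 ]))]
rod_mid [(array([314., 146.]), 0.69, array([0.5567, 0.037 , 0.085 ]))]
wedge_grip [(array([316., 148.]), 0.53, array([0.5587, 0.0236, 0.02  ]))]
dish [(array([228., 348.]), 0.66, array([ 0.4399, -0.2679,  0.    ]))]
```

Request:
{"op": "jog_arm", "data": {"moves": [{"fingers": 0,"angular": [0,0,0],"slide": [0,30,0]},{"fingers": 0,"angular": [0,0,0],"slide": [0,60,0]},{"fingers": 0,"angular": [0,0,0],"slide": [0,60,0]},{"fingers": 0,"angular": [0,0,0],"slide": [0,60,0]},{"fingers": 0,"angular": [0,0,0],"slide": [0,60,0]}], "squeeze": 20}}

```text
clock: 21.98
tcp_pos: [0.6232, 0.0078, 0.2476]
orientation: [-0.0, 0.697, 0.717, -0.0]
wrist_force: [-1.4, -0.3, -0.5]
finger_gap: 0.0855
grip_force: 0.0
```

```bash
python3 - <<'E'
from q import *
import pickle
c=pickle.load(open("C.pkl","rb"));d=cam("wrist");pickle.dump(d,open("D.pkl","wb"));print(get_state()["tcp_pos"])
for n,p in (("clip_center",(312,167)),("clip",(312,162)),("rod_mid",(314,146))):
    for x in tip_of(n,d)[:2]: print(n,np.round(x["point"]),round(x["p"],2),tri([ray(c,p),ray(d,x["point"])]))
g=cv2.cvtColor(c["color"],cv2.COLOR_RGB2GRAY);hs=cv2.cvtColor(c["color"],cv2.COLOR_RGB2HSV)
for r in range(134,196,2): print(r,"".join("." if hs[r,x,1]>70 else "%x"%min(15,int(g[r,x])//14) for x in range(278,350)))
E
```

```text
[0.623  0.0077 0.248 ]
clip_center [240. 168.] 0.82 (array([0.5562, 0.0234, 0.1112]), np.float64(0.00039721544737085463))
clip [242. 162.] 0.91 (array([0.5559, 0.026 , 0.1011]), np.float64(0.0003028142387165074))
clip [120. 137.] 0.75 (array([0.5602, 0.0696, 0.2782]), np.float64(0.003984601302470326))
rod_mid [243. 144.] 0.91 (array([0.5573, 0.0402, 0.0996]), np.float64(0.001004798334056436))
134 ..........................688899999aaaa999888764........................
136 ..........................778899999aa9a999887764........................
138 ..........................678899999aa9a999887765........................
140 ..........................788899999a9aa999887765........................
142 ..........................778899999aa9a999887765........................
144 ..........................678899a999a9a999887764........................
146 ..........................678899999aa9a999887764........................
148 .................779a999..678899999aa9a999887764.79999766...............
150 .................67a99aba8578899999aa9a998887766bca9a9555...............
152 .......
[... 982 characters left out ...]
.......
178 ..........................5444555555555555545554........................
180 ..........................5455556556666655555564........................
182 ..........................5555555556666655555544........................
184 ..........................4455555556666655555544........................
186 ..........................4455556555666655555544........................
188 ..........................4455555556566655555544........................
190 ..........................4455555656656655555544........................
192 ..........................4455555656666665555544........................
194 ..........................5455555556666665555544........................
```

```bash
python3 - <<'E'
from q import *
import pickle
def edges(d,row,lo,hi):
    im=cv2.GaussianBlur(d["color"].astype(float),(3,3),.8);g=np.abs(np.gradient(im,axis=1)).sum(2)[row]
    o=[]
    m=(lo+hi)//2
    for a,b in((lo,m-8),(m+8,hi)):
        k=a+np.argmax(g[a:b]);xs=np.arange(k-2,k+3);w=g[xs]**2;o.append((xs*w).sum()/w.sum())
    return o
L={n:pickle.load(open(n+".pkl","rb")) for n in "ABCD"}
for p,q,rows,cs in (("A","B",range(130,140,2),((215,272),(372,432))),("C","D",range(166,176,2),((285,342),(214,272)))):
    for r in rows:
        e1=edges(L[p],r,*cs[0]);e2=edges(L[q],r,*cs[1])
        print(p,r,np.round(e1,1),np.round(e2,1),*[tri([ray(L[p],(x,r)),ray(L[q],(y,r))])[0] for x,y in zip(e1,e2)])
E
```

```text
A 130 [219.4 261.2] [376.  419.9] [0.5412 0.0391 0.1234] [0.5739 0.0396 0.1272]
A 132 [219.6 261.3] [376.  419.7] [0.5413 0.0376 0.1236] [0.5739 0.0381 0.1271]
A 134 [219.6 261.6] [375.9 419.6] [0.5412 0.0361 0.1239] [0.574  0.0366 0.1269]
A 136 [219.9 261.7] [375.9 419.2] [0.5413 0.0346 0.1238] [0.574  0.0351 0.1267]
A 138 [220.3 261.9] [375.8 419.2] [0.5414 0.033  0.1235] [0.574  0.0336 0.1268]
C 166 [294.4 332.5] [218.4 255.6] [0.5427 0.0275 0.1245] [0.5724 0.029  0.1274]
C 168 [294.4 332.6] [218.6 255.7] [0.5427 0.0259 0.1244] [0.5725 0.0276 0.1279]
C 170 [294.6 332.8] [218.6 265.7] [0.543  0.0246 0.1256] [0.5742 0.017  0.0916]
C 172 [294.7 332.7] [219.2 265.8] [0.5429 0.0227 0.1243] [0.5743 0.0152 0.0917]
C 174 [294.7 332.2] [219.5 265.8] [0.5429 0.0209 0.1238] [0.574  0.0129 0.0899]
```

```bash
python3 - <<'E'
from q import *
import pickle
def edge(d,row,a,b):
    im=cv2.GaussianBlur(d["color"].astype(float),(3,3),.8);g=np.abs(np.gradient(im,axis=1)).sum(2)[row]
    k=a+np.argmax(g[a:b]);xs=np.arange(k-2,k+3);w=g[xs]**2;return (xs*w).sum()/w.sum()
L={n:pickle.load(open(n+".pkl","rb")) for n in "ABCD"}
for p,q,rows,cs in (("A","B",range(130,140,2),((223,231),(372,379),(258,266),(409,417))),("C","D",range(166,178,2),((290,299),(214,223),(328,336),(251,259)))):
    for r in rows:
        e=[edge(L[k],r,*w) for k,w in zip((p,q,p,q),cs)]
        print(p,r,np.round(e,1),tri([ray(L[p],(e[0],r)),ray(L[q],(e[1],r))])[0],tri([ray(L[p],(e[2],r)),ray(L[q],(e[3],r))])[0])
E
```

```text
A 130 [225.  376.  261.2 412.1] [0.5428 0.0379 0.1139] [0.5715 0.038  0.114 ]
A 132 [225.1 376.  261.3 412.3] [0.5428 0.0364 0.1142] [0.5717 0.0364 0.1145]
A 134 [225.2 375.9 261.6 412.2] [0.5428 0.0348 0.1143] [0.5718 0.0349 0.1145]
A 136 [225.3 375.9 261.7 412.1] [0.5428 0.0333 0.1147] [0.5718 0.0333 0.1145]
A 138 [225.6 375.8 261.9 411.9] [0.5428 0.0317 0.1145] [0.5718 0.0317 0.1145]
C 166 [294.4 218.4 332.5 255.6] [0.5427 0.0275 0.1245] [0.5724 0.029  0.1274]
C 168 [294.4 218.6 332.6 255.7] [0.5427 0.0259 0.1244] [0.5725 0.0276 0.1279]
C 170 [294.6 218.6 332.8 256. ] [0.543  0.0246 0.1256] [0.5727 0.026  0.128 ]
C 172 [294.7 219.2 332.7 256.1] [0.5429 0.0227 0.1243] [0.5727 0.0244 0.1281]
C 174 [294.7 219.5 332.2 256.3] [0.5429 0.0209 0.1238] [0.5725 0.0224 0.1262]
C 176 [294.9 219.5 332.1 256.3] [0.5432 0.0196 0.1249] [0.5725 0.0208 0.1263]
```

Top-face height went from 0.1144 m when snapped to about 0.126 m now, by the same method, so the clip is off and sits at (0.557, 0.0245). I'm approaching to pick it.

Request:
{"op": "jog_arm", "data": {"moves": [{"fingers": 0,"angular": [0,0,0],"slide": [9,-33,10]},{"fingers": 0,"angular": [0,0,0],"slide": [18.5,-65.5,20]},{"fingers": 0,"angular": [0,0,0],"slide": [18.5,-65.5,45]},{"fingers": 0,"angular": [0,0,0],"slide": [18.5,-65.5,70]},{"fingers": 0,"angular": [0,0,0],"slide": [18.5,-65.5,90]},{"fingers": 0,"angular": [0,0,0],"slide": [18.5,-65.5,105]},{"fingers": 0,"angular": [0,0,0],"slide": [18.5,-65.5,105]},{"fingers": 0,"angular": [0,0,0],"slide": [18.5,-65.5,105]},{"fingers": 0,"angular": [0,0,0],"slide": [18.5,-65.5,105]}], "squeeze": 20}}

```text
clock: 22.93
tcp_pos: [0.5583, 0.0239, 0.1444]
orientation: [0.001, 0.698, 0.716, 0.001]
wrist_force: [0.2, -1.0, 0.1]
finger_gap: 0.0853
grip_force: 0.0
```

```bash
python3 - <<'E'
from q import *
rep();d=cam("wrist")
for n,z in (("clip_center",.121),("clip",.113)): print(n,[(np.round(x["point"]),round(x["p"],2),atz(d,x["point"],z)) for x in tip_of(n,d)[:2]])
g=cv2.cvtColor(d["color"],cv2.COLOR_RGB2GRAY);hs=cv2.cvtColor(d["color"],cv2.COLOR_RGB2HSV)
for r in range(190,300,4): print(r,"".join("." if hs[r,x,1]>70 else "%x"%min(15,int(g[r,x])//14) for x in range(220,424,2)))
E
```

```text
t 22.9333 tcp [0.5583 0.0239 0.1444] F [ 0.1863 -1.0118  0.1456] T [ 0.0288  0.0001 -0.0891] gap 0.08525780742230336
wx [ 0.0262 -0.9997  0.0001] pitch 0.006188593244941475 yaw -88.4981744603809 roll 0.1388639777877588
tip [ 0.5607 -0.0646  0.1209] over rod mm 17.272965281806567 lat mm 0.6401028327662761
heel [0.559  0.0014 0.1209] over rod mm 23.038104782430306 lat mm 0.6389280984971935
clip_center [(array([316., 246.]), 0.61, array([0.5563, 0.0275, 0.121 ]))]
clip [(array([318., 239.]), 0.86, array([0.5574, 0.0274, 0.113 ]))]
190 cccccccccccccccccccc......................7889a99aaa998875......................cccccccccccccccccccccc
194 cccccccccccccccccccc......................789999aaaa998875......................cccccccccccccccccccccc
198 cccccccccccccccccccc......................7899a99aaa998875......................cccccccccccccccccccccc
202 cccccccccccccccccccc......................7899999aaa998875......................cccccccccccccccccccccc
206 cccccccccccccccccccc...............8a.....7889999aaa998875.....a................cccccccccccccccccccccc
210 cccccccccccccccccccc9......
[... 1729 characters left out ...]
55565666655544....................ccccccccccccccccccccc322
278 222accccccccccccccccccc...................4555565666665554....................ccccccccccccccccccccc222
282 2226ccccccccccccccccccc...................455556666665554....................7ccccccccccccccccccccb222
286 2224ccccccccccccccccccc...................455556566665555....................acccccccccccccccccccc9222
290 2223dcccccccccccccccccc...................455556666665555....................acccccccccccccccccccc5222
294 2222dcccccccccccccccccc...................4555559a9555554....................dcccccccccccccccccccc3222
298 2223ccccccccccccccccccc...................4789999aaa99886....................dcccccccccccccccccccc5222
```

The clip's block (columns 290–347) is centred between the fingers (262–377). Descending to z≈0.122 and closing.

Request:
{"op": "jog_arm", "data": {"moves": [{"fingers": 0,"angular": [0,0,0],"slide": [1,-0.6,10]},{"fingers": 0,"angular": [0,0,0],"slide": [1,-0.6,18]},{"fingers": 0,"angular": [0,0,0],"slide": [1,-0.6,22]},{"fingers": 0,"angular": [0,0,0],"slide": [1,-0.6,22]},{"fingers": 0.4,"angular": [0,0,0],"slide": [1,-0.6,22]},{"fingers": 0.5,"angular": [0,0,0],"slide": [1,-0.6,22]},{"fingers": 0.6,"angular": [0,0,0],"slide": [1,-0.6,22]},{"fingers": 0.7,"angular": [0,0,0],"slide": [1,-0.6,22]},{"fingers": 0.8,"angular": [0,0,0],"slide": [1,-0.6,22]},{"fingers": 0.9,"angular": [0,0,0],"slide": [1,-0.6,22]}], "squeeze": 20}}

```text
clock: 23.92
tcp_pos: [0.5575, 0.0249, 0.1214]
orientation: [0.0, 0.698, 0.716, 0.0]
wrist_force: [-0.4, 0.0, 2.3]
finger_gap: 0.0295
grip_force: 25.6
```

Request:
{"op": "jog_arm", "data": {"moves": [{"fingers": 1,"angular": [0,0,0],"slide": [0,0,0]},{"fingers": 1,"angular": [0,0,0],"slide": [0,0,0]},{"fingers": 1,"angular": [0,0,0],"slide": [0,0,0]}], "squeeze": 20}}

```text
clock: 24.17
tcp_pos: [0.5575, 0.0249, 0.1214]
orientation: [0.0, 0.698, 0.716, 0.0]
wrist_force: [-0.2, -0.9, 4.0]
finger_gap: 0.0293
grip_force: 25.8
```

Request:
{"op": "jog_arm", "data": {"moves": [{"fingers": 1,"angular": [0,0,0],"slide": [0,0,-8]},{"fingers": 1,"angular": [0,0,0],"slide": [0,0,-20]},{"fingers": 1,"angular": [0,0,0],"slide": [0,0,-40]},{"fingers": 1,"angular": [0,0,0],"slide": [0,0,-65]},{"fingers": 1,"angular": [0,0,0],"slide": [0,0,-95]},{"fingers": 1,"angular": [0,0,0],"slide": [0,0,-125]},{"fingers": 1,"angular": [0,0,0],"slide": [0,0,-125]},{"fingers": 1,"angular": [0,0,0],"slide": [0,0,-125]}], "squeeze": 25}}

```text
clock: 24.83
tcp_pos: [0.5583, 0.0249, 0.2483]
orientation: [0.002, 0.698, 0.716, 0.002]
wrist_force: [0.1, -0.7, 0.3]
finger_gap: 0.0292
grip_force: 25.4
```

```bash
python3 - <<'E'
from q import *
s,M=rep();a=cam("scene");b=cam("top")
print([(np.round(x["point"]),round(x["p"],2)) for x in tip_of("clip_center",a)[:2]],proj(a,s["tcp_pos"]))
for n in("dish",):
    A=tip_of(n,a)[0]["point"];B=tip_of(n,b)[0]["point"];print(n,A,B,atz(a,A,0),atz(b,B,0),tri([ray(a,A),ray(b,B)]))
p=np.array([.442,-.273,.12])-s["tcp_pos"];print(M.T@p*1e3)
E
```

```text
t 24.8333 tcp [0.5583 0.0249 0.2483] F [ 0.1275 -0.7181  0.2831] T [-0.0338 -0.0376  0.022 ] gap 0.029219163674120592
wx [ 0.0263 -0.9997  0.0004] pitch 0.020384955593360028 yaw -88.49431705956265 roll 0.28221354606947074
tip [ 0.5608 -0.0636  0.2248] over rod mm 121.25295157457946 lat mm 0.7338792022952845
heel [0.5591 0.0024 0.2248] over rod mm 127.0017275068534 lat mm 0.7282595368175437
[(array([298., 147.]), 0.55)] [300.3991 140.9713]
dish [293.7, 172.4] [406.7, 217.4] [ 0.4316 -0.2926  0.    ] [ 0.4448 -0.2644  0.    ] (array([ 0.4454, -0.2601,  0.018 ]), np.float64(0.0009368960705323463))
[-294.688  -124.7624  127.7503]
```

Request:
{"op": "jog_arm", "data": {"moves": [{"fingers": 1,"angular": [0,0,0],"slide": [-25,-10,0]},{"fingers": 1,"angular": [0,0,0],"slide": [-60,-25,0]},{"fingers": 1,"angular": [0,0,0],"slide": [-95,-40,0]},{"fingers": 1,"angular": [0,0,0],"slide": [-130,-55,0]},{"fingers": 1,"angular": [0,0,0],"slide": [-165,-70,0]},{"fingers": 1,"angular": [0,0,0],"slide": [-200,-85,0]},{"fingers": 1,"angular": [0,0,0],"slide": [-235,-100,0]},{"fingers": 1,"angular": [0,0,0],"slide": [-270,-115,0]},{"fingers": 1,"angular": [0,0,0],"slide": [-294,-125,20]},{"fingers": 1,"angular": [0,0,0],"slide": [-294,-125,50]}], "squeeze": 25}}

```text
clock: 25.92
tcp_pos: [0.4398, -0.2779, 0.1971]
orientation: [0.003, 0.7, 0.714, -0.0]
wrist_force: [1.1, -1.0, -0.8]
finger_gap: 0.0291
grip_force: 25.4
```

Request:
{"op": "jog_arm", "data": {"moves": [{"fingers": 1,"angular": [0,0,0],"slide": [0,0,20]},{"fingers": 1,"angular": [0,0,0],"slide": [0,0,40]},{"fingers": 1,"angular": [0,0,0],"slide": [0,0,40]},{"fingers": 1,"angular": [0,0,0],"slide": [0,0,40]},{"fingers": 1,"angular": [0,0,0],"slide": [0,0,40]}], "squeeze": 25}}

```text
clock: 26.33
tcp_pos: [0.4402, -0.2722, 0.1565]
orientation: [0.0, 0.698, 0.716, 0.0]
wrist_force: [-0.4, -0.7, 0.0]
finger_gap: 0.0291
grip_force: 25.3
```

```bash
python3 - <<'E'
from q import *
s,M=rep();d=cam("wrist");b=cam("top")
for n,c,z in(("dish",d,0),("clip_center",d,s["tcp_pos"][2]),("dish",b,0)): print(n,[(np.round(x["point"]),round(x["p"],2),atz(c,x["point"],z)) for x in tip_of(n,c)[:2]])
hs=cv2.cvtColor(d["color"],cv2.COLOR_RGB2HSV)
# tan mask, rim outline
m=((hs[:,:,0]>10)&(hs[:,:,0]<26)&(hs[:,:,1]>55)).astype(np.uint8)
for r in range(100,400,12): print(r,"".join("#" if m[r,x] else "." for x in range(100,540,6)))
E
```

```text
t 26.3333 tcp [ 0.4402 -0.2722  0.1565] F [-0.3897 -0.6617  0.0345] T [-0.0281 -0.037  -0.0366] gap 0.029107908201606594
wx [ 0.0265 -0.9996 -0.    ] pitch -0.00016097626188098195 yaw -88.48224436838515 roll 0.045114895335015066
tip [ 0.4426 -0.3607  0.133 ] over rod mm 3.4407991001981495 lat mm -125.24094223870297
heel [ 0.4408 -0.2947  0.133 ] over rod mm 9.21321051396326 lat mm -125.26047341841267
dish [(array([321., 179.]), 0.77, array([ 0.4408, -0.2698,  0.    ]))]
clip_center [(array([320., 269.]), 0.72, array([ 0.4404, -0.2683,  0.1565]))]
dish [(array([409., 217.]), 0.82, array([ 0.4461, -0.2711,  0.    ]))]
100 ..........................................................................
112 ..........................................................................
124 ...............................#############..............................
136 ............................##################............................
148 ...........................#####################..........................
160 ..........................#######################.........................
17
[... 798 characters left out ...]
....................................................................
304 ..........................................................................
316 ..........................................................................
328 ..........................................................................
340 ..........................................................................
352 ..........................................................................
364 ..........................................................................
376 .....................................................##...................
388 ......................................................##..................
```

The dish is centred under the held clip at (0.441, -0.270), and all views agree. Lowering.

Request:
{"op": "jog_arm", "data": {"moves": [{"fingers": 1,"angular": [0,0,0],"slide": [2,0,25]},{"fingers": 1,"angular": [0,0,0],"slide": [2,0,50]},{"fingers": 1,"angular": [0,0,0],"slide": [2,0,75]},{"fingers": 1,"angular": [0,0,0],"slide": [2,0,95]},{"fingers": 1,"angular": [0,0,0],"slide": [2,0,106]},{"fingers": 1,"angular": [0,0,0],"slide": [2,0,108]},{"fingers": 1,"angular": [0,0,0],"slide": [2,0,108]},{"fingers": 1,"angular": [0,0,0],"slide": [2,0,108]}], "squeeze": 25}}

```text
clock: 27.25
tcp_pos: [0.4407, -0.2707, 0.0489]
orientation: [0.001, 0.698, 0.716, 0.0]
wrist_force: [-0.5, -1.0, -0.5]
finger_gap: 0.0292
grip_force: 25.4
```

Request:
{"op": "jog_arm", "data": {"moves": [{"fingers": 1,"angular": [0,0,0],"slide": [0,0,3]},{"fingers": 1,"angular": [0,0,0],"slide": [0,0,5]},{"fingers": 1,"angular": [0,0,0],"slide": [0,0,5]},{"fingers": 1,"angular": [0,0,0],"slide": [0,0,5]}], "squeeze": 25}}

```text
clock: 27.58
tcp_pos: [0.4402, -0.2703, 0.0432]
orientation: [0.0, 0.698, 0.716, 0.0]
wrist_force: [-0.5, -0.1, -0.8]
finger_gap: 0.0291
grip_force: 25.4
```

Request:
{"op": "jog_arm", "data": {"moves": [{"fingers": 0.6,"angular": [0,0,0],"slide": [0,0,0]},{"fingers": 0.4,"angular": [0,0,0],"slide": [0,0,0]},{"fingers": 0.35,"angular": [0,0,0],"slide": [0,0,0]},{"fingers": 0.35,"angular": [0,0,0],"slide": [0,0,0]},{"fingers": 0.35,"angular": [0,0,0],"slide": [0,0,0]},{"fingers": 0.35,"angular": [0,0,0],"slide": [0,0,-20]},{"fingers": 0.35,"angular": [0,0,0],"slide": [0,0,-60]},{"fingers": 0.35,"angular": [0,0,0],"slide": [0,0,-100]},{"fingers": 0,"angular": [0,0,0],"slide": [0,0,-130]},{"fingers": 0,"angular": [0,0,0],"slide": [0,0,-130]}], "squeeze": 20}}

```text
clock: 28.42
tcp_pos: [0.4429, -0.2727, 0.1798]
orientation: [0.006, 0.698, 0.716, 0.001]
wrist_force: [-0.2, -1.6, -0.6]
finger_gap: 0.0775
grip_force: 0.0
```

```bash
python3 - <<'E'
from q import *
s,M=rep();d=cam("wrist");b=cam("top");a=cam("scene")
for n,c,z in(("dish",d,0),("clip_center",d,.03),("dish",b,0),("clip_center",b,.03),("wedge_grip",b,.02),("wedge_grip",a,.02),("candle",a,0),("mill",a,0),("mug",a,0)): print(n,[(np.round(x["point"]),round(x["p"],2),atz(c,x["point"],z)) for x in tip_of(n,c)[:3]])
E
```

```text
t 28.4167 tcp [ 0.4429 -0.2727  0.1798] F [-0.2032 -1.6052 -0.6047] T [-0.022  -0.0244 -0.0224] gap 0.07754937793749296
wx [ 0.0263 -0.9996  0.0074] pitch 0.4215930328015064 yaw -88.4904008407167 roll 0.5134757109340807
tip [ 0.4455 -0.3613  0.1569] over rod mm 27.34018728199511 lat mm -122.39378217418506
heel [ 0.4437 -0.2953  0.1564] over rod mm 32.62664278740651 lat mm -122.40391427400743
dish [(array([319., 170.]), 0.79, array([ 0.4429, -0.2696,  0.    ]))]
clip_center [(array([315., 178.]), 0.72, array([ 0.439 , -0.2687,  0.03  ])), (array([550., 191.]), 0.63, array([ 0.6486, -0.2753,  0.03  ]))]
dish [(array([409., 219.]), 0.89, array([ 0.4401, -0.2721,  0.    ]))]
clip_center [(array([412., 217.]), 0.51, array([ 0.4448, -0.2743,  0.03  ]))]
wedge_grip [(array([228., 202.]), 0.67, array([0.4863, 0.298 , 0.02  ])), (array([258., 245.]), 0.59, array([0.357 , 0.2037, 0.02  ])), (array([315., 182.]), 0.56, array([0.5519, 0.0303, 0.02  ]))]
wedge_grip [(array([420., 249.]), 0.82, array([0.3601, 0.2074, 0.02  ])), (array([469., 298.]), 0.66, array([0.3783, 0.3679, 0.02  ])), (array([405., 291.]), 0.65, array([0.472, 0.294, 0.02 ]))]
candle [(array([323., 344.]), 0.82, array([0.6631, 0.3149, 0.    ]))]
mill [(array([362., 222.]), 0.81, array([0.3968, 0.0358, 0.    ]))]
mug [(array([218., 188.]), 0.73, array([ 0.6666, -0.3061,  0.    ])), (array([322., 344.]), 0.29, array([0.6654, 0.3141, 0.    ]))]
```

The clip is in the centre of the dish, the wedge lies on the table at (0.48, 0.297), and the candle, mill and mug are where they were. I'll let everything settle briefly and hand in.

Request:
{"op": "jog_arm", "data": {"moves": [{"fingers": 0,"angular": [0,0,0],"slide": [0,0,-20]},{"fingers": 0,"angular": [0,0,0],"slide": [0,0,-20]},{"fingers": 0,"angular": [0,0,0],"slide": [0,0,-20]},{"fingers": 0,"angular": [0,0,0],"slide": [0,0,-20]},{"fingers": 0,"angular": [0,0,0],"slide": [0,0,-20]}], "squeeze": 20}}

```text
clock: 29.43
tcp_pos: [0.4396, -0.27, 0.1922]
orientation: [-0.0, 0.698, 0.716, 0.0]
wrist_force: [-0.2, 0.6, 0.1]
finger_gap: 0.0856
grip_force: 0.0
```

```bash
python3 -c "
from workcell import *
print(hand_in())"
```

```text
the job is handed in; nothing more can be done
None
```

I freed the clip with the wedge and put it in the dish, laid the wedge back on the table, and handed the job in at about 29 s; `hand_in()` returned no verdict.

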